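Sweep the chopped pumpkin into the blue tray

TASK

Sweep all four pumpkin chunks along the chopping block with your fingers and off its end into the blue tray, so that they all lie in it. Only push the chunks, do not lift them, and leave the jar, the cup and everything else standing where they are.

Things in the scene. Friction and masses are not known exactly. Their poses are not given: they have to be found in the camera images.
- board: fixed light-wood chopping block, 200 mm (its x) by 300 mm (its y), top face 70 mm above the table; origin at the centre of its underside. Along both long edges (at x = +-95 mm) runs a raised brown guard 10 mm wide, 12 mm higher than the top face; the two short ends (y = +-150 mm) are open and a tray stands against each. The chunks lie in two lanes either side of its centre line, 50 to 70 mm from it, two to a lane, one toward each end; a jar and a cup stand on the centre line
- blue_tray: fixed open blue plastic tray against one short end of the block (either end, it changes), same yaw as the block, 200 mm (x) by 140 mm (y), 60 mm high so its rim lies 10 mm below the block's top face, walls and floor 3 mm; origin at the centre of its underside, 221 mm from the block's origin along the block's y
- steel_tray: the same tray in bare steel with green and brown vegetable scraps on its floor, against the other short end; not for the chunks
- chunk1: loose block of raw pumpkin, orange with a brown rind on one end, 32 x 26 x 24 mm (its x, y, z), about 22 g; origin at its centre. It starts flat on the chopping block, at any yaw
- chunk2: loose block of raw pumpkin, orange with a brown rind on one end, 32 x 26 x 24 mm (its x, y, z), about 22 g; origin at its centre. It starts flat on the chopping block, at any yaw
- chunk3: loose block of raw pumpkin, orange with a brown rind on one end, 32 x 26 x 24 mm (its x, y, z), about 22 g; origin at its centre. It starts flat on the chopping block, at any yaw
- chunk4: loose block of raw pumpkin, orange with a brown rind on one end, 32 x 26 x 24 mm (its x, y, z), about 22 g; origin at its centre. It starts flat on the chopping block, at any yaw
- spice_jar: small amber glass jar with a red cap, 36 mm across, 40 mm tall, 120 g, standing on the block's centre line; origin at the centre of its underside
- ramekin: small white ceramic cup, 40 mm across, 36 mm tall, 100 g, standing on the block's centre line; origin at the centre of its underside
- tomato_tin: red-labelled tin, 74 mm across, 110 mm tall, standing on the table beyond the block; origin at the centre of its underside
- mustard_jar: amber jar with a brass lid, 72 mm across, 105 mm tall, standing on the table beyond the block; origin at the centre of its underside
- oil_bottle: green bottle, 66 mm across, 210 mm tall, standing on the table to the left of the block; origin at the centre of its underside
Not all that is in view belongs to the job. Of the things that look like the ramekin, the smallest one is meant.

How it is judged:
By the outcome, as a careful person would: the job done as asked, in the order asked, and still so for the second after the job is handed in, with the robot touching nothing.
It also fails if it takes over 72 s, if anything falls off the work surface, if the arm or the gripper's body presses on something with over 40 N, if the wrist force passes 120 N, or if a joint passes its speed limit or range.

ROBOT

A 6-joint arm with a two-finger parallel gripper is mounted at the origin on the work surface. World frame = base frame: x ahead of the robot, y to its left, z up, the work surface at z = 0. Lengths are in m, angles in rad, forces in N, time in s.
With the tool pointing down it reaches from about 0.325 to 0.9 m from the base axis. Payload 6.1 kg.
Tool frame: the origin (TCP) lies midway between the tips of the shut fingers; the grasp point (between the pads) lies 19 mm behind it (grasp_offset is the y of the grasp point in the tool frame, in m); y points along the fingers, x is the direction in which the jaws open and shut, and the axes are right-handed (so a half turn about y gives the same grasp; the last joint's range is limited). The gripper opens to 85 mm and grips with 20 to 120 N. Pads are 22 mm wide; open, the fingers measure 114 mm over their backs; the gripper's body (76 mm by 85 mm) begins 54 mm behind the grasp point. The pads swing forward as they close: fully open they stand 13 mm farther back than shut.
Start: joints at [-1.269, 0.22, 1.526, -0, 1.395, -0.126], TCP at [0.259, -0.569, 0.193] pointing down, gripper open.
Joint ranges: [-2.98, 2.98], [-0.91, 2.08], [0.09, 2.57], [-1.24, 4.39], [0.2, 2.65], [-2.68, 2.68]. Speed limits (rad/s): [2.57, 2.57, 3.01, 3.14, 3.14, 3.14].

INTERFACE

Orientations are given as a unit quaternion [w, x, y, z].
In Python, from rig import * gives the robot as it stands.
- The arm moves only by the tool arm_command, never from a script. Its argument "increments" is a list of rows, each an object with "xyz": the shift along the tool's x, y, z in mm, a list of three; "turn": the turn about the tool's y in rad; "jaw": the opening, from 0 (shut) to 1 (fully open). A call has 1 to 5 rows; each row is the pose to reach, as a shift and turn from the pose measured when the call began, along the tool's axes at that moment; what a row does not reach only later rows make up. A row lasts 1/12 s, in which the tool goes at most 41.7 mm and 7.16 degrees, less where a joint would pass 70% of its speed; a pose out of reach is approached as far as the arm can. A call with a gripper value outside its range is refused whole. The fingers move at their own pace and stop on an object; "squeeze" is the grip in N (left out, the last holds). Time passes only in rows, so rows that repeat a pose let the fingers close. It gives the time, the measured TCP pose, the force and the opening at its end, in the units of the state.
- observe(): the state, without advancing time (a new reading comes with each control period).
- get_image(name): name is "scene" or "top" or "wrist"; returns (picture, depth): 400x640x3 uint8, blue, green, red; 400x640 float32, m along the optical axis (not along the pixel's ray), 0 where there is no reading.
- camera_model(name): a dict with "fx", "fy", "cx", "cy" (pixels), "R" (3x3) and "t" (3): a world point X has camera coordinates R X + t; the wrist camera has in their place "mount" (4x4, takes a point from camera to tool coordinates, whose origin is the TCP and whose axes are the tool frame's). Camera axes: x right, y down, z forward; pixel columns grow to the right and rows downward; lengths in m; the calibration is good to about 2 mm. A picture is of the moment at which its call begins: read the wrist's pose just before it. camera_model takes no time and is no camera call.
- sign_off(): hands the job in, once; it reports no verdict.
Trained networks look in the newest picture that a camera, given by its name, has taken for a name from the list of things; names that differ only in an ending like _2 or _b are one class to them, and where a whole thing is asked for, a point or a joint stands for the part that bears it (a point fixed in the world has none). Each returns a list of dicts, best first, with "conf" (0 to 1); they miss things now and then, are a little off and sometimes report something else, mostly with a low value. They report only what shows in the picture. A call takes as long as a camera call. They do not tell look-alikes from the thing itself.
- regions_of(label, camera): "pixels" (400x640 bool, what is visible of it) and "extent" ([left, top, width, height] in pixels, round what is visible of it).
The state is a dict: "time_s": time; "joint_positions": joint angles; "qvel": joint speeds; "effort": joint torques, N m; "tcp_pos": TCP position; "eef_rot": TCP orientation; "contact_force": force on the tool from outside, world axes, zero at the start; "moment": the same for the moment, N m; "finger_gap": finger opening in m.
Only numpy, scipy, OpenCV 4.12 (cv2) and the standard library are available. Lean on these libraries where they do the work, as an engineer would, in place of code of your own. Each camera call takes 0.05 s, during which the arm holds its last target.

## Working session

There is one attempt and no reset: what is moved stays moved. The work goes in short steps, Python scripts to look and compute and a tool call to move; the robot and the scene stay as the last step left them, time stands still between calls to the robot, and variables do not carry over. Pictures are saved under pics/ and viewed, and the job is handed in when it is done.

Besides the shell and the picture viewer there is one more tool, called as name(argument=value, ...) on one line, values as JSON. arm_command: Moves the arm, as the interface text tells. Its arguments: {"type":"object","properties":{"increments":{"type":"array","items":{"type":"object","properties":{"xyz":{"type":"array","items":{"type":"number"}},"turn":{"type":"number"},"jaw":{"type":"number"}}}},"squeeze":{"type":"number"}},"required":["increments"]}

```bash
mkdir -p pics; ls; python3 - <<'E'
from rig import *
import cv2
print(observe())
for n in ("scene","top"):
    im,d=get_image(n); cv2.imwrite(f"pics/{n}0.png",im); print({k:(v.tolist() if hasattr(v,'tolist') else v) for k,v in camera_model(n).items()})
    import numpy as np; np.save(f"pics/{n}0.npy",d)
E
```

```text
pics
{'time_s': 0.0, 'joint_positions': array([-1.26912810e+00,  2.21184995e-01,  1.52764443e+00,  1.78464576e-05,
        1.39466103e+00, -1.26098375e-01]), 'qvel': array([ 0.00159051, -0.00181712,  0.00033595,  0.0002508 ,  0.00084169,
       -0.00012836]), 'effort': array([ 2.35509433e-04, -4.96890736e+01, -3.89397919e+01, -2.67966388e-04,
        1.10049499e-02,  2.19189599e-05]), 'tcp_pos': array([ 0.25907598, -0.56803249,  0.19200714]), 'eef_rot': array([ 0.59517009, -0.59429851,  0.38298985, -0.38196939]), 'contact_force': array([ 0.19353292,  0.01382713, -0.33997536]), 'moment': array([ 0.04017856, -0.0051301 ,  0.00569817]), 'finger_gap': 0.08539928434211645}
{'fx': 373.04912745125984, 'fy': 373.04912745125984, 'cx': 318.32285816181286, 'cy': 197.18622066727096, 'R': [[0.8849498582776989, 0.46545191536947617, -0.014773720356321964], [0.36454466478530023, -0.7121412610068157, -0.5999683422883207], [-0.2897773899234615, 0.5255562185442282, -0.7998873204637248]], 't': [-0.5529628698583945, -0.09555124556869464, 0.9828493620332137]}
{'fx': 384.8721627273259, 'fy': 384.8721627273259, 'cx': 318.166561729556, 'cy': 203.70326624492498, 'R': [[-0.004366295323592489, -0.9999694504535349, -0.006483334389206959], [-0.9951560055258549, 0.004981843968752785, -0.0981820039339975], [0.09821130347863058, 0.006023237528613658, -0.9951473561632478]], 't': [0.13214266388687998, 0.5807888131743547, 1.0773605061569183]}
```

View pics/top0.png

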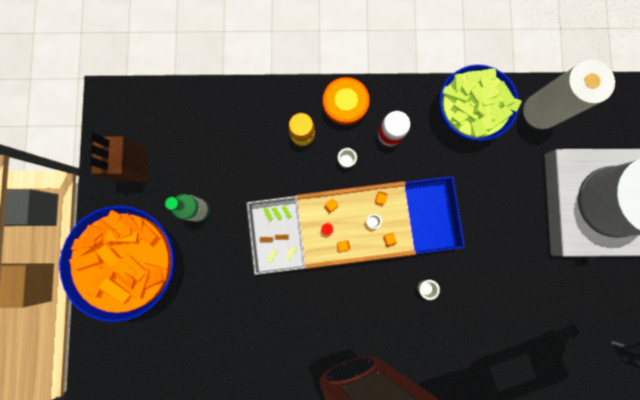

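View pics/scene0.png

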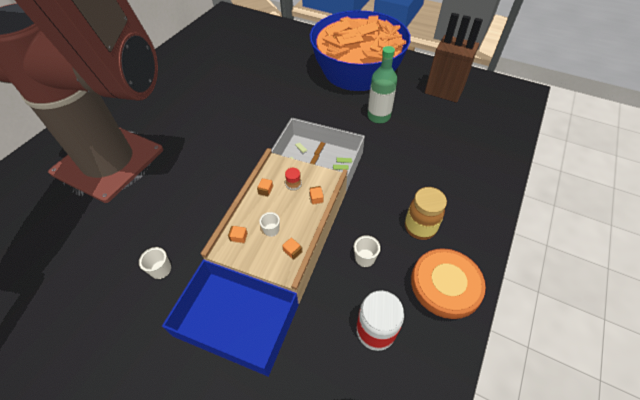

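```bash
cat > h.py <<'E'
from rig import *
import cv2, numpy as np
def world(cam,u,v,z):
    m=camera_model(cam);R=np.array(m["R"]);t=np.array(m["t"])
    r=R.T@np.array([(u-m["cx"])/m["fx"],(v-m["cy"])/m["fy"],1]); c=-R.T@t
    return c+r*(z-c[2])/r[2]
def cloud(cam,mask,d):
    m=camera_model(cam);R=np.array(m["R"]);t=np.array(m["t"])
    v,u=np.nonzero(mask&(d>0)); z=d[v,u]
    return (np.c_[(u-m["cx"])/m["fx"]*z,(v-m["cy"])/m["fy"]*z,z]-t)@R
E
python3 - <<'E'
from h import *
im,d=get_image("top")
cv2.imwrite("pics/crop1.png",cv2.resize(im[130:310,220:480],None,fx=3,fy=3,interpolation=cv2.INTER_CUBIC))
for lab in ("board","blue_tray","steel_tray","chunk1","spice_jar","ramekin"):
    for r in regions_of(lab,"top"):
        P=cloud("top",r["pixels"],d); top=np.percentile(P[:,2],90)
        ys,xs=np.nonzero(r["pixels"])
        Q=P[P[:,2]>top-.008]
        rect=cv2.minAreaRect((Q[:,:2]*1000).astype(np.float32))
        print(lab,round(r["conf"],2),r["extent"],"px",xs.mean().round(1),ys.mean().round(1),"top",top.round(3),"rect",np.round(rect[0],1),np.round(rect[1],1),round(rect[2],1), "mean",Q.mean(0).round(4))
E
```

```text
board 0.61 [295.0, 179.7, 118.4, 89.0] px 354.9 224.4 top 0.08 rect [520.9  27.7] [200.3 299.5] 6.9 mean [0.5217 0.0254 0.0779]
board 0.19 [375.8, 190.9, 11.4, 15.2] px 380.8 197.6 top 0.096 rect [591.8 -42.9] [26.4 32. ] 70.4 mean [ 0.5913 -0.0422  0.0937]
blue_tray 0.81 [407.0, 175.2, 61.1, 78.5] px 434.0 214.6 top 0.047 rect [ 547.7 -191.2] [200.2 143.1] 7.0 mean [ 0.5533 -0.225   0.0542]
steel_tray 0.68 [248.0, 196.6, 59.2, 74.6] px 275.9 234.7 top 0.04 rect [493.8 247.2] [200.  140.6] 7.0 mean [0.4973 0.2654 0.053 ]
chunk1 0.6 [376.2, 192.1, 10.8, 13.6] px 381.2 197.7 top 0.096 rect [591.7 -42.4] [25.3 31.7] 69.7 mean [ 0.5909 -0.0418  0.0938]
chunk1 0.59 [325.2, 198.7, 15.3, 13.3] px 331.0 204.8 top 0.096 rect [572.2  94.2] [25.8 31.7] 37.1 mean [0.5722 0.094  0.0935]
chunk1 0.42 [338.1, 241.4, 11.0, 9.4] px 343.7 245.5 top 0.096 rect [462.3  61.4] [23.6 29.4] 18.2 mean [0.4624 0.0614 0.0938]
spice_jar 0.44 [323.9, 223.0, 10.0, 10.2] px 326.7 227.9 top 0.113 rect [508.8 105.8] [30.  30.2] 44.4 mean [0.5087 0.106  0.1098]
ramekin 0.84 [336.3, 149.4, 18.8, 17.2] px 346.6 157.1 top 0.048 rect [714.2  46.9] [47.1 48.7] 43.6 mean [0.7167 0.0486 0.0462]
ramekin 0.59 [420.2, 278.4, 17.6, 20.1] px 428.2 288.2 top 0.048 rect [ 340.9 -175.4] [50.1 48.3] 18.7 mean [ 0.3417 -0.1777  0.0464]
```

View pics/crop1.png

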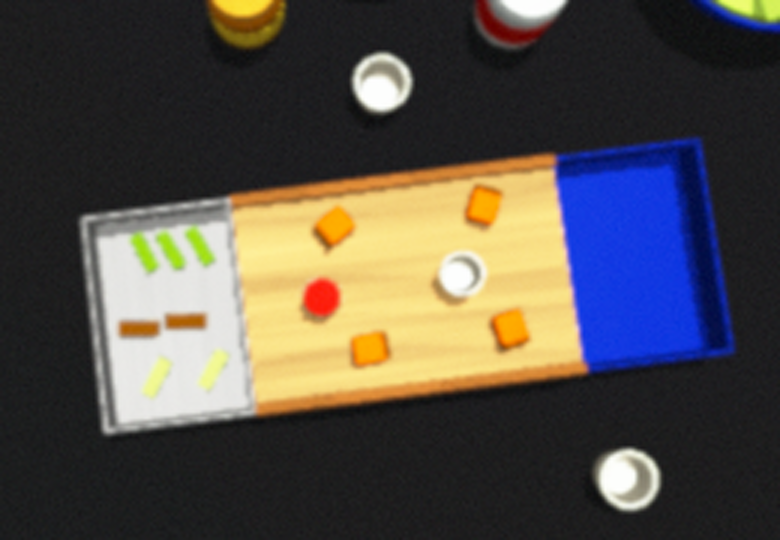

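```bash
cat >> h.py <<'E'
from scipy.spatial.transform import Rotation as Rn
C=np.array([520.9,27.7]);U=np.array([0.1219,-0.9925]);V=np.array([0.9925,0.1219])
def sw(p): p=np.asarray(p)[:2]-C; return np.round([p@U,p@V],1)
def pose():
    o=observe(); q=o["eef_rot"]; return o, Rn.from_quat([q[1],q[2],q[3],q[0]]).as_matrix(), np.array(o["tcp_pos"])*1000
def to(s,w,z):  # shift in tool axes to reach
    o,M,p=pose(); g=np.r_[C+s*U+w*V,z]; 
    return np.round(M.T@(g-p),1)
def st():
    o,M,p=pose(); x=M[:,0]; a=np.arctan2(x[0]*V[1]*-1*-1-0 if 0 else V[0]*x[1]-V[1]*x[0], x[:2]@V)
    print("t",o["time_s"],"sw",sw(p),"z",p[2].round(1),"tool x vs V deg",np.degrees(a).round(2),"y axis",M[:,1].round(3),"gap",round(o["finger_gap"],4),"F",o["contact_force"].round(1),"q",np.round(o["joint_positions"],2))
E
python3 - <<'E'
from h import *
for n,u,v,z in (("D",390,239.5,.094),("ram",373.5,221.5,.106),("jar",327,228.5,.11),("A",381,197.8,.094)): print(n,sw(world("top",u,v,z)*1000))
for n,p in (("A",(591.7,-42.6)),("B",(572.2,94.1)),("C",(462.3,61.4)),("jar",(508.8,105.8))): print(n,sw(p))
st(); o,M,p=pose(); print(M.round(3)); print(to(30,61,150), M.T@np.r_[U,0])
E
```

```text
D [ 84.6 -53.9]
ram [45.9 -1. ]
jar [-79.2  -3.9]
A [76.7 60.4]
A [78.4 61.7]
B [-59.6  59. ]
C [-40.6 -54.1]
jar [-79.   -2.5]
t 0.45 sw [ 559.9 -332.4] z 193.0 tool x vs V deg -72.49 y axis [-0.  0. -1.] gap 0.0853 F [-0.3  0.2  0.3] q [-1.27  0.22  1.53 -0.    1.39 -0.13]
[[ 0.415 -0.     0.91 ]
 [-0.91   0.     0.415]
 [-0.    -1.     0.   ]]
[-387.    43.1  534.6] [ 9.53620019e-01 -1.91273729e-04 -3.00873199e-01]
```

arm_command(increments=[{"xyz": [-21, 0, 29], "turn": -0.12, "jaw": 0.15}, {"xyz": [-42, 0, 58], "turn": -0.24, "jaw": 0.15}, {"xyz": [-63, 0, 87], "turn": -0.36, "jaw": 0.15}, {"xyz": [-84, 0, 116], "turn": -0.48, "jaw": 0.15}, {"xyz": [-105, 0, 145], "turn": -0.6, "jaw": 0.15}], squeeze=30)

```text
time_s: 0.87
tcp_pos: [0.3481, -0.4115, 0.1931]
eef_rot: [0.682, -0.682, 0.188, -0.188]
contact_force: [1.0, 0.8, -0.6]
finger_gap: 0.0254
```

```bash
python3 -c "
from h import *
st(); print(to(30,61,150))"
```

```text
t 0.8667 sw [ 414.9 -225. ] z 193.1 tool x vs V deg -37.81 y axis [ 0. -0. -1.] gap 0.0254 F [ 1.   0.8 -0.6] q [-1.02  0.01  1.75  0.    1.38 -0.48]
[ -9.9  43.1 479.4]
```

arm_command(increments=[{"xyz": [0, 0, 38], "turn": -0.12, "jaw": 0.15}, {"xyz": [-1, 0, 76], "turn": -0.24, "jaw": 0.15}, {"xyz": [-2, 0, 114], "turn": -0.36, "jaw": 0.15}, {"xyz": [-3, 0, 152], "turn": -0.48, "jaw": 0.15}, {"xyz": [-4, 0, 190], "turn": -0.6, "jaw": 0.15}])

```text
time_s: 1.28
tcp_pos: [0.4427, -0.2447, 0.1935]
eef_rot: [-0.706, 0.707, 0.024, -0.024]
contact_force: [0.4, 0.2, -0.4]
finger_gap: 0.0126
```

```bash
python3 -c "
from h import *
st(); print(to(30,61,150))"
```

```text
t 1.2833 sw [ 260.8 -110.9] z 193.5 tool x vs V deg -3.1 y axis [ 0.001 -0.001 -1.   ] gap 0.0126 F [ 0.4  0.2 -0.4] q [-0.66 -0.07  1.83  0.    1.38 -0.73]
[159.1  43.5 239.8]
```

arm_command(increments=[{"xyz": [22, 0, 34], "turn": -0.054, "jaw": 0.15}, {"xyz": [44, 0, 68], "turn": -0.054, "jaw": 0.15}, {"xyz": [66, 5, 102], "turn": -0.054, "jaw": 0.15}, {"xyz": [90, 10, 136], "turn": -0.054, "jaw": 0.15}, {"xyz": [113, 15, 170], "turn": -0.054, "jaw": 0.15}])

```text
time_s: 1.7
tcp_pos: [0.5448, -0.0654, 0.1788]
eef_rot: [-0.705, 0.706, 0.044, -0.042]
contact_force: [-0.1, -1.0, 0.4]
finger_gap: 0.0131
```

```bash
python3 -c "
from h import *
st(); print(to(32,61,130))"
```

```text
t 1.7 sw [95.4 12.4] z 178.8 tool x vs V deg -0.0 y axis [ 0.002 -0.001 -1.   ] gap 0.0131 F [-0.1 -1.   0.4] q [-0.26  0.05  1.75 -0.    1.35 -0.39]
[48.5 48.8 63.4]
```

arm_command(increments=[{"xyz": [24, 15, 31], "turn": 0, "jaw": 0.15}, {"xyz": [48, 30, 63], "turn": 0, "jaw": 0.15}, {"xyz": [48, 45, 63], "turn": 0, "jaw": 0.15}, {"xyz": [48, 49, 63], "turn": 0, "jaw": 0.15}, {"xyz": [48, 49, 63], "turn": 0, "jaw": 0.15}])

```text
time_s: 2.12
tcp_pos: [0.5833, 0.0033, 0.1279]
eef_rot: [-0.705, 0.706, 0.043, -0.044]
contact_force: [-0.8, -0.9, -0.1]
finger_gap: 0.013
```

```bash
python3 -c "
from h import *
st(); print(to(32,61,76))
im,d=get_image('scene'); cv2.imwrite('pics/s1.png',cv2.resize(im[110:380,150:410],None,fx=2.2,fy=2.2))
im,d=get_image('wrist'); cv2.imwrite('pics/w1.png',im)"
```

```text
t 2.1167 sw [31.9 59. ] z 127.9 tool x vs V deg 0.07 y axis [-0.002 -0.001 -1.   ] gap 0.013 F [-0.8 -0.9 -0.1] q [-0.13  0.18  1.7  -0.    1.26 -0.25]
[ 2.1 51.9 -0.1]
```

View pics/s1.png

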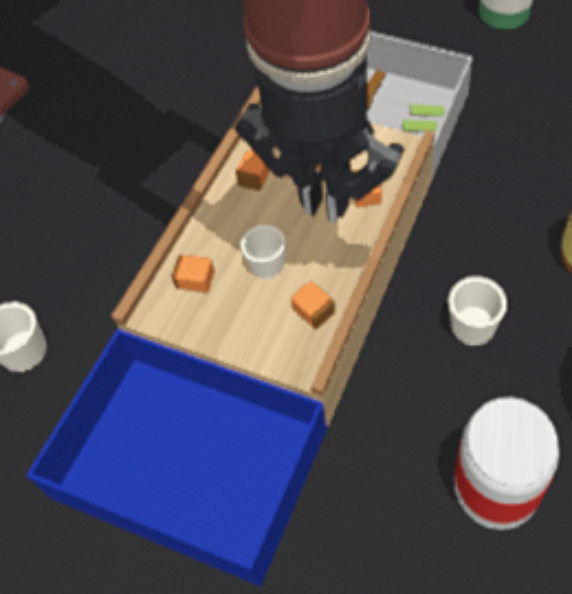

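View pics/w1.png

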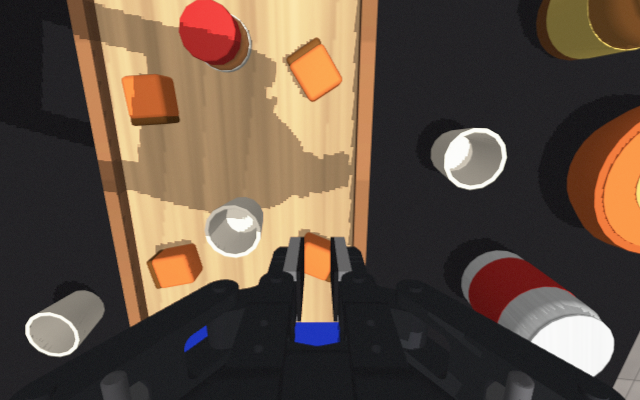

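arm_command(increments=[{"xyz": [1, 20, 0], "turn": 0, "jaw": 0.15}, {"xyz": [2, 40, 0], "turn": 0, "jaw": 0.15}, {"xyz": [2, 51, 0], "turn": 0, "jaw": 0.15}, {"xyz": [2, 52, 0], "turn": 0, "jaw": 0.15}])

```text
time_s: 2.55
tcp_pos: [0.5851, 0.001, 0.0768]
eef_rot: [-0.705, 0.706, 0.042, -0.042]
contact_force: [-0.5, -0.2, 0.3]
finger_gap: 0.0131
```

```bash
python3 -c "
from h import *
st(); print(to(150,61,76))
im,d=get_image('scene'); cv2.imwrite('pics/s2.png',cv2.resize(im[110:380,150:410],None,fx=2.2,fy=2.2))"
```

```text
t 2.55 sw [34.4 60.5] z 76.8 tool x vs V deg -0.17 y axis [-0.001 -0.001 -1.   ] gap 0.0131 F [-0.5 -0.2  0.3] q [-0.13  0.24  1.74 -0.    1.17 -0.25]
[   0.8    0.9 -115.6]
```

View pics/s2.png

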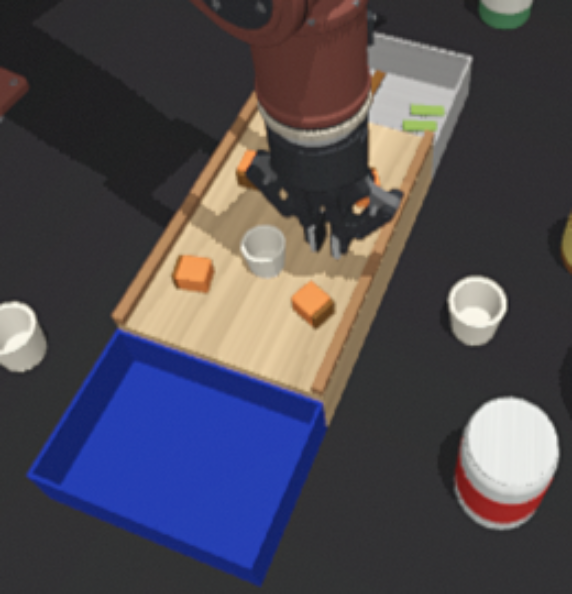

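arm_command(increments=[{"xyz": [0, 1, -12], "turn": 0, "jaw": 0.15}, {"xyz": [0, 1, -24], "turn": 0, "jaw": 0.15}, {"xyz": [0, 1, -36], "turn": 0, "jaw": 0.15}, {"xyz": [0, 1, -48], "turn": 0, "jaw": 0.15}, {"xyz": [0, 1, -60], "turn": 0, "jaw": 0.15}])

```text
time_s: 3.02
tcp_pos: [0.5937, -0.0604, 0.0777]
eef_rot: [-0.705, 0.706, 0.043, -0.041]
contact_force: [-0.5, 0.9, -0.5]
finger_gap: 0.0128
```

```bash
python3 -c "
from h import *
st(); print(to(165,61,76))
im,d=get_image('scene'); cv2.imwrite('pics/s3.png',cv2.resize(im[110:380,150:410],None,fx=2.2,fy=2.2))"
```

```text
t 3.0167 sw [96.3 61.5] z 77.7 tool x vs V deg -0.19 y axis [ 0.002 -0.002 -1.   ] gap 0.0128 F [-0.5  0.9 -0.5] q [-0.23  0.26  1.71 -0.    1.17 -0.35]
[ -0.3   1.8 -68.7]
```

View pics/s3.png

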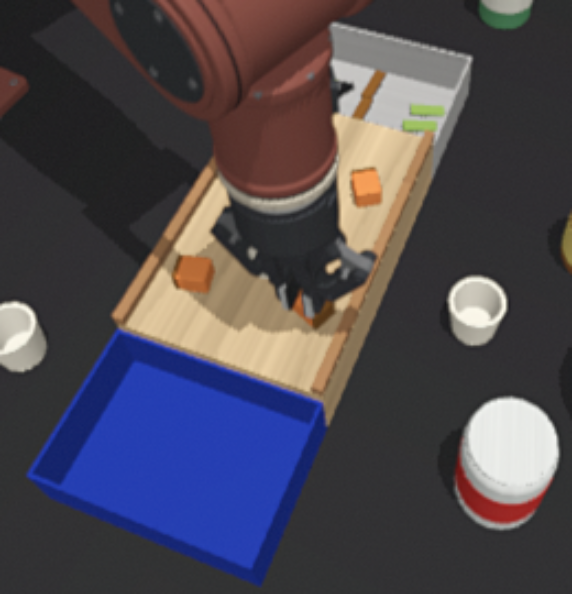

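```bash
python3 -c "
from h import *
im,d=get_image('scene'); cv2.imwrite('pics/s4.png',cv2.resize(im[210:290,240:340],None,fx=7,fy=7,interpolation=cv2.INTER_CUBIC))
im,d=get_image('wrist'); cv2.imwrite('pics/w4.png',im)"
```

```text
(no output)
```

View pics/s4.png

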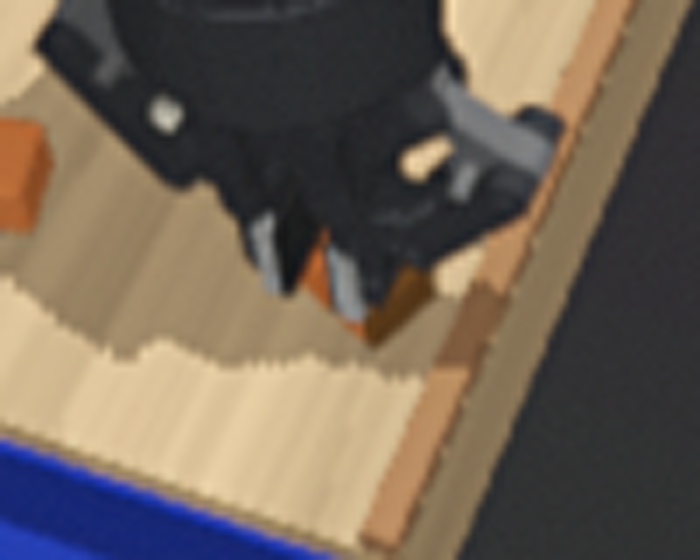

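View pics/w4.png

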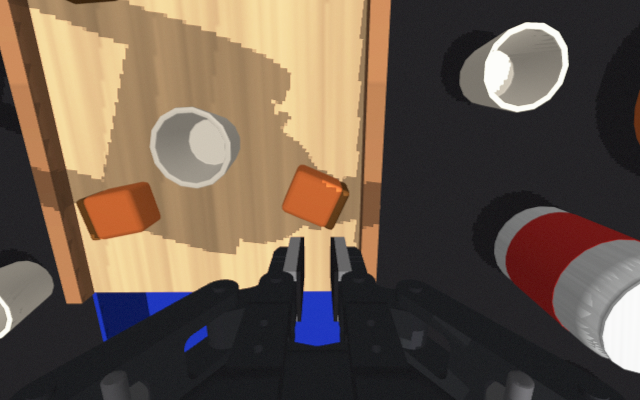

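```bash
python3 -c "
from h import *
o,M,p=pose(); im,d=get_image('wrist'); m=camera_model('wrist'); T=np.array(m['mount']); print(T.round(3), m['fx'])
def W(u,v):
  z=d[v,u]; c=np.array([(u-m['cx'])/m['fx']*z,(v-m['cy'])/m['fy']*z,z,1]); tl=(T@c)[:3]*1000; w=M@tl+p; return z,tl.round(1),sw(w),w[2].round(1)
for u,v in ((317,197),(195,150),(342,245),(297,245),(340,260),(340,290),(110,250),(200,310),(318,310),(371,200)): print(u,v,W(u,v))
"
```

```text
[[ 1.    -0.001  0.     0.   ]
 [-0.001 -0.272  0.962 -0.18 ]
 [-0.001 -0.962 -0.272  0.068]
 [ 0.     0.     0.     1.   ]] 311.8984109421129
317 197 (np.float32(0.16986653), array([  0.4, -16.1,  22.5]), array([73.2, 61.7]), np.float64(93.1))
195 150 (np.float32(0.18141745), array([-70.5,   2.6,  45.9]), array([49.6, -9.1]), np.float64(74.4))
342 245 (np.float32(0.13786249), array([ 11.4, -52.7,  10.7]), array([85.1, 72.6]), np.float64(129.8))
297 245 (np.float32(0.13976419), array([ -8.6, -50.9,   9.9]), array([85.7, 52.6]), np.float64(128.0))
340 260 (np.float32(0.12612176), array([  9.7, -65.2,   9.7]), array([86. , 70.8]), np.float64(142.3))
340 290 (np.float32(0.11077027), array([  8.5, -82. ,   6.5]), array([89.1, 69.6]), np.float64(159.1))
110 250 (np.float32(0.2046737), array([-135.4,    8.1,  -20. ]), array([115.1, -74.4]), np.float64(69.0))
200 310 (np.float32(0.09343725), array([-34.7, -98.9,  10.4]), array([85. , 26.4]), np.float64(176.0))
318 310 (np.float32(0.29444516), array([   1.3,   74.9, -113.4]), array([209.2,  61.9]), np.float64(2.3))
371 200 (np.float32(0.18354079), array([32.2, -3.4, 17.1]), array([78.8, 93.4]), np.float64(80.5))
```

```bash
python3 -c "
from h import *
for u,v in ((279.5,251.5),(291,255.5)):
  for z in (.075,.085,.095,.105,.115,.125,.135):
    print(u,z,sw(world('scene',u,v,z)*1000))
im,d=get_image('wrist')
for v in range(225,300,5): print(v,[round(float(d[v,u]),3) for u in (290,294,297,300,338,342,346)])
im,d=get_image('scene')
P=cloud('scene',np.pad(np.ones((16,30),bool),((246,138),(265,345))),d)
dd=d[235:265,270:300]; print((dd[::3,::3]*1000).astype(int))
cv2.imwrite('pics/w5.png',cv2.resize(get_image('wrist')[0][160:320,220:420],None,fx=4,fy=3.5,interpolation=cv2.INTER_CUBIC))
"
```

```text
279.5 0.075 [88. 38.]
279.5 0.085 [92.6 41.1]
279.5 0.095 [97.2 44.3]
279.5 0.105 [101.9  47.5]
279.5 0.115 [106.5  50.6]
279.5 0.125 [111.1  53.8]
279.5 0.135 [115.8  57. ]
291 0.075 [88.2 62.5]
291 0.085 [92.8 65.3]
291 0.095 [97.5 68.1]
291 0.105 [102.1  70.9]
291 0.115 [106.7  73.7]
291 0.125 [111.4  76.5]
291 0.135 [116.   79.3]
225 [0.199, 0.201, 0.2, 0.201, 0.201, 0.2, 0.2]
230 [0.2, 0.201, 0.201, 0.2, 0.201, 0.202, 0.201]
235 [0.202, 0.202, 0.202, 0.203, 0.202, 0.203, 0.201]
240 [0.146, 0.144, 0.144, 0.145, 0.145, 0.144, 0.203]
245 [0.141, 0.14, 0.14, 0.14, 0.14, 0.141, 0.203]
250 [0.135, 0.134, 0.134, 0.135, 0.134, 0.135, 0.135]
255 [0.129, 0.13, 0.13, 0.13, 0.131, 0.131, 0.129]
260 [0.126, 0.125, 0.126, 0.125, 0.126, 0.127, 0.127]
265 [0.122, 0.121, 0.122, 0.122, 0.121, 0.122, 0.121]
270 [0.118, 0.119, 0.118, 0.121, 0.118, 0.118, 0.119]
275 [0.112, 0.119, 0.118, 0.121, 0.118, 0.113, 0.113]
280 [0.11, 0.118, 0.118, 0.121, 0.117, 0.109, 0.109]
285 [0.106, 0.115, 0.12, 0.121, 0.117, 0.106, 0.106]
290 [0.103, 0.113, 0.121, 0.121, 0.115, 0.104, 0.104]
295 [0.1, 0.112, 0.12, 0.121, 0.117, 0.101, 0.101]
[[748 642 627 648 661 614 610 613 628 641]
 [755 649 647 653 661 623 617 618 639 638]
 [748 749 665 652 666 684 638 633 640 637]
 [745 743 675 663 669 691 650 641 649 634]
 [738 740 739 670 677 713 655 659 658 675]
 [737 735 736 734 684 718 667 664 668 709]
 [733 732 731 731 733 732 715 672 705 713]
 [727 728 727 729 727 727 728 714 710 721]
 [726 724 721 721 724 725 726 724 720 723]
 [720 718 720 721 719 719 717 719 717 719]]
```

View pics/w5.png

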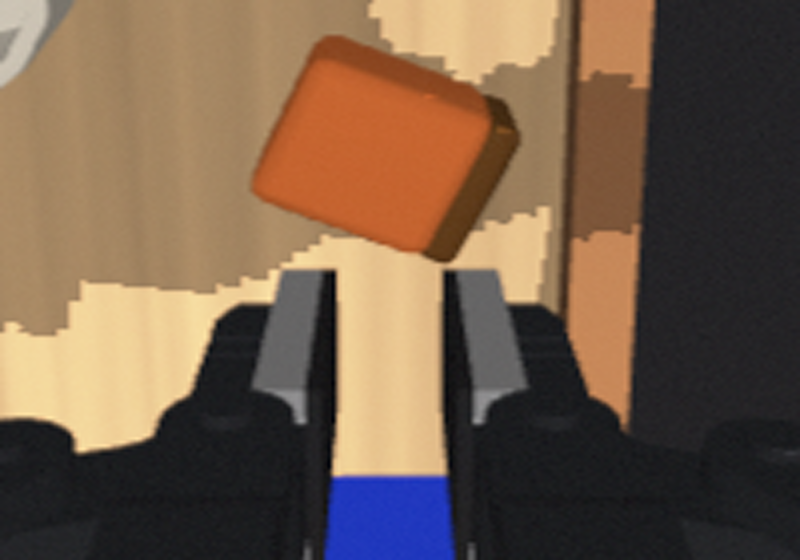

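arm_command(increments=[{"xyz": [0, 0, 33], "turn": 0, "jaw": 0.15}, {"xyz": [0, 0, 66], "turn": 0, "jaw": 0.15}, {"xyz": [0, 0, 66], "turn": 0, "jaw": 0.15}, {"xyz": [0, 14, 66], "turn": 0, "jaw": 0.15}, {"xyz": [0, 26, 66], "turn": 0, "jaw": 0.15}])

```text
time_s: 3.78
tcp_pos: [0.5856, 0.0087, 0.051]
eef_rot: [-0.705, 0.706, 0.044, -0.043]
contact_force: [-0.3, 0.1, -0.7]
finger_gap: 0.0128
```

```bash
cat >> h.py <<'E'
def tips():
    o,M,p=pose(); im,d=get_image('wrist'); m=camera_model('wrist'); T=np.array(m['mount'])
    v,u=np.mgrid[0:400,0:640]; c=np.stack([(u-m['cx'])/m['fx']*d,(v-m['cy'])/m['fy']*d,d,np.ones_like(d)],-1)
    t=(c@T.T)[...,:3]*1000; w=t@M.T+p
    s=(np.abs(t[...,0])<25)&(t[...,2]>2)&(t[...,2]<14)&(d<.16)&(d>0)
    print("tip tool y",np.percentile(t[s][:,1],[95,98,99.5]).round(1),"world z",np.percentile(w[s][:,2],[.5,2,5]).round(1))
    return im,d,w
E
python3 -c "
from h import *
st(); im,d,w=tips(); cv2.imwrite('pics/w6.png',im)
im,d=get_image('scene'); cv2.imwrite('pics/s6.png',cv2.resize(im[110:380,150:410],None,fx=2.2,fy=2.2))"
```

```text
t 3.7833 sw [26.7 61.9] z 51.0 tool x vs V deg 0.01 y axis [ 0.002 -0.001 -1.   ] gap 0.0128 F [-0.3  0.1 -0.7] q [-0.12  0.27  1.75 -0.    1.12 -0.24]
tip tool y [-51.6 -45.9 -42.9] world z [ 93.9  96.9 102.6]
```

View pics/s6.png

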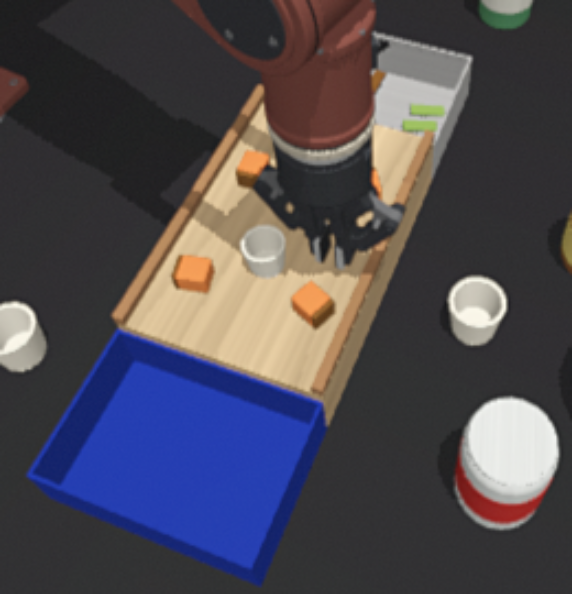

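View pics/w6.png

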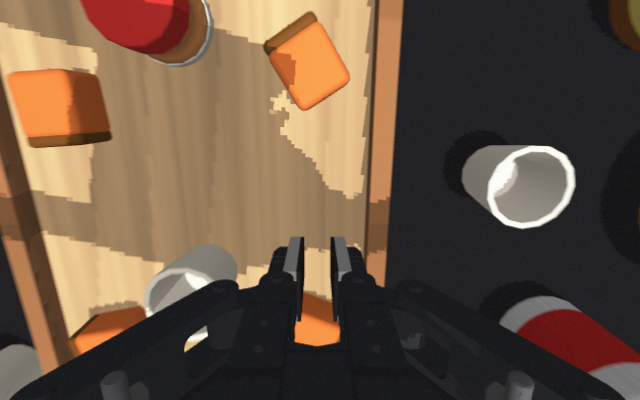

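```bash
python3 -c "
from h import *
o,M,p=pose(); im,d=get_image('wrist'); m=camera_model('wrist'); T=np.array(m['mount'])
v,u=np.mgrid[0:400,0:640]; c=np.stack([(u-m['cx'])/m['fx']*d,(v-m['cy'])/m['fy']*d,d,np.ones_like(d)],-1)
t=(c@T.T)[...,:3]*1000
g=(np.abs(t[...,2])<40)&(t[...,1]<-35)&(v>225)
for a in range(0,90,10):
  k=g&(np.abs(t[...,0])>=a)&(np.abs(t[...,0])<a+10)
  if k.sum(): print(a,k.sum(),np.percentile(t[k][:,1],[98,100]).round(1),t[k][:,2].min().round(1),t[k][:,2].max().round(1))
"
```

```text
0 9553 [-40.1 -35. ] -40.0 19.9
10 11278 [-49.2 -38. ] -40.0 20.2
20 3666 [-80.  -48.8] -12.0 15.7
30 9011 [-86.5 -35.6] -16.2 13.4
40 11554 [-45.6 -35. ] -16.6 12.5
50 6035 [-42.2 -35. ] -39.1 13.8
60 932 [-37.1 -35. ] -39.3 12.4
70 879 [-35.7 -35. ] -27.0 -3.7
```

arm_command(increments=[{"xyz": [0, 6, 0], "turn": 0, "jaw": 0.15}, {"xyz": [0, 12, 0], "turn": 0, "jaw": 0.15}, {"xyz": [0, 15, 0], "turn": 0, "jaw": 0.15}, {"xyz": [0, 16, 0], "turn": 0, "jaw": 0.15}])

```text
time_s: 4.27
tcp_pos: [0.5828, 0.0076, 0.0322]
eef_rot: [-0.706, 0.706, 0.041, -0.044]
contact_force: [-2.4, -0.2, 3.2]
finger_gap: 0.0129
```

```bash
python3 -c "
from h import *
st(); im,d,w=tips()
im,d=get_image('scene'); cv2.imwrite('pics/s7.png',cv2.resize(im[180:280,240:360],None,fx=6,fy=6))"
```

```text
t 4.2667 sw [27.5 59. ] z 32.2 tool x vs V deg -0.14 y axis [-0.005 -0.    -1.   ] gap 0.0129 F [-2.4 -0.2  3.2] q [-0.12  0.29  1.76 -0.    1.09 -0.24]
tip tool y [-36.4 -36.  -35.5] world z [67.8 68.2 68.6]
```

View pics/s7.png

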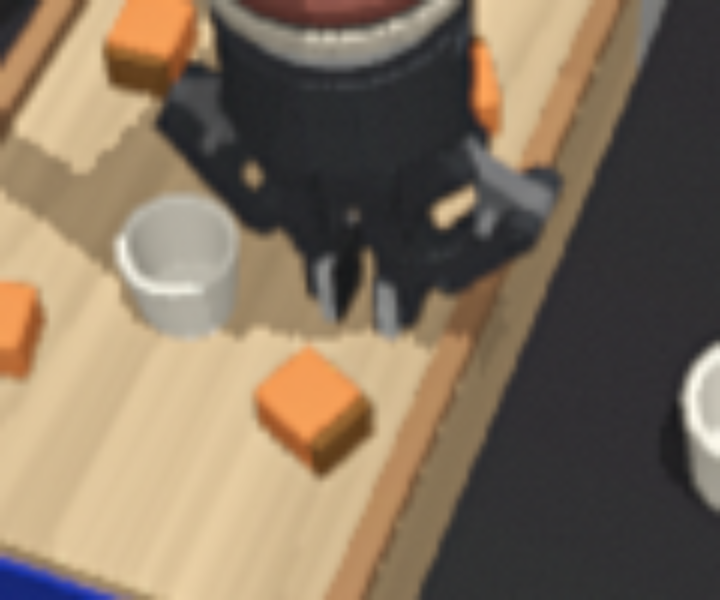

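arm_command(increments=[{"xyz": [-2, -4, 0], "turn": 0, "jaw": 0.12}, {"xyz": [-2, -4, 0], "turn": 0, "jaw": 0.12}])

```text
time_s: 4.53
tcp_pos: [0.5816, 0.0072, 0.0378]
eef_rot: [-0.706, 0.706, 0.041, -0.043]
contact_force: [0.4, -0.1, 0.3]
finger_gap: 0.0098
```

```bash
python3 -c "
from h import *
st(); im,d,w=tips(); cv2.imwrite('pics/w8.png',cv2.resize(im[200:360,220:420],None,fx=4,fy=3.5,interpolation=cv2.INTER_CUBIC))"
```

```text
t 4.5333 sw [27.7 57.8] z 37.8 tool x vs V deg -0.13 y axis [-0.003 -0.001 -1.   ] gap 0.0098 F [ 0.4 -0.1  0.3] q [-0.12  0.28  1.76 -0.    1.1  -0.24]
tip tool y [-31.1 -30.6 -30.2] world z [68.  68.4 68.8]
```

View pics/w8.png

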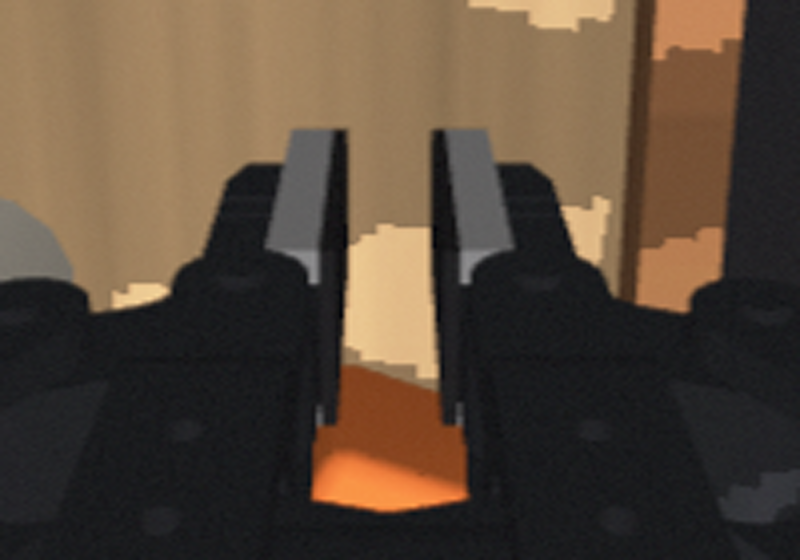

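arm_command(increments=[{"xyz": [1, 0, -12], "turn": 0, "jaw": 0.12}, {"xyz": [1, 0, -24], "turn": 0, "jaw": 0.12}, {"xyz": [1, 0, -36], "turn": 0, "jaw": 0.12}, {"xyz": [1, 0, -48], "turn": 0, "jaw": 0.12}, {"xyz": [1, 0, -60], "turn": 0, "jaw": 0.12}])

```text
time_s: 5.0
tcp_pos: [0.5901, -0.054, 0.0377]
eef_rot: [-0.706, 0.706, 0.041, -0.043]
contact_force: [0.3, 0.9, -0.1]
finger_gap: 0.0102
```

```bash
python3 -c "
from h import *
st();print(to(160,58,38))
im,d=get_image('scene'); cv2.imwrite('pics/s9.png',cv2.resize(im[180:300,200:360],None,fx=4.5,fy=4.5))"
```

```text
t 5.0 sw [89.5 58.7] z 37.7 tool x vs V deg -0.17 y axis [-0.002 -0.001 -1.   ] gap 0.0102 F [ 0.3  0.9 -0.1] q [-0.22  0.3   1.74 -0.    1.1  -0.34]
[ -0.5  -0.3 -70.5]
```

View pics/s9.png

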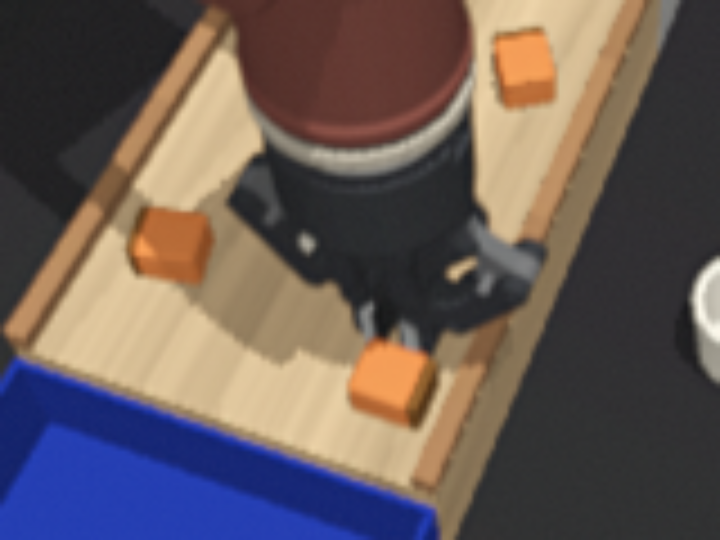

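arm_command(increments=[{"xyz": [0, 0, -13], "turn": 0, "jaw": 0.12}, {"xyz": [0, 0, -26], "turn": 0, "jaw": 0.12}, {"xyz": [0, 0, -39], "turn": 0, "jaw": 0.12}, {"xyz": [0, 0, -52], "turn": 0, "jaw": 0.12}, {"xyz": [0, 0, -65], "turn": 0, "jaw": 0.12}])

```text
time_s: 5.47
tcp_pos: [0.5982, -0.122, 0.0379]
eef_rot: [-0.705, 0.707, 0.041, -0.042]
contact_force: [0.1, 0.7, 0.8]
finger_gap: 0.0102
```

arm_command(increments=[{"xyz": [0, 0, -8], "turn": 0, "jaw": 0.12}, {"xyz": [0, 0, -8], "turn": 0, "jaw": 0.12}])

```text
time_s: 5.63
tcp_pos: [0.5995, -0.1322, 0.038]
eef_rot: [-0.705, 0.707, 0.04, -0.042]
contact_force: [0.4, 0.0, -0.2]
finger_gap: 0.0105
```

```bash
python3 -c "
from h import *
st()
im,d=get_image('scene'); cv2.imwrite('pics/s10.png',cv2.resize(im[110:380,150:410],None,fx=2.2,fy=2.2))"
```

```text
t 5.6333 sw [168.3  58.5] z 38.0 tool x vs V deg -0.35 y axis [-0.001 -0.003 -1.   ] gap 0.0105 F [ 0.4  0.  -0.2] q [-0.34  0.35  1.68 -0.    1.12 -0.46]
```

View pics/s10.png

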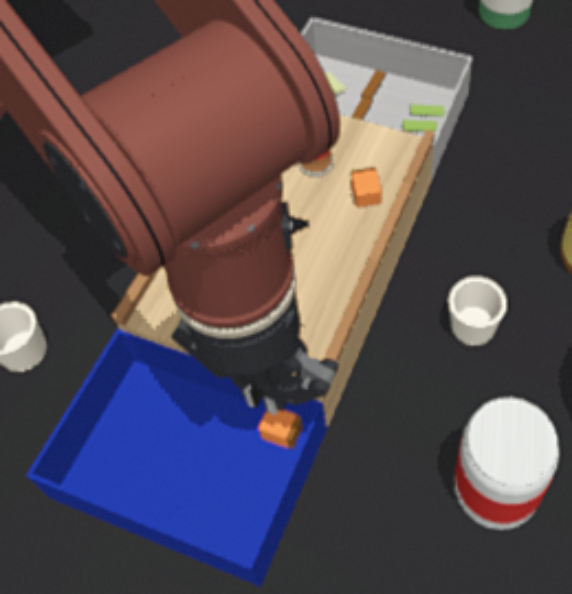

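arm_command(increments=[{"xyz": [0, -25, 0], "turn": 0, "jaw": 0.12}, {"xyz": [0, -50, 15], "turn": 0, "jaw": 0.12}, {"xyz": [0, -50, 55], "turn": 0, "jaw": 0.12}, {"xyz": [0, -50, 95], "turn": 0, "jaw": 0.12}, {"xyz": [0, -50, 135], "turn": 0, "jaw": 0.12}])

```text
time_s: 6.1
tcp_pos: [0.5836, 0.0048, 0.0885]
eef_rot: [-0.705, 0.707, 0.04, -0.041]
contact_force: [0.4, 0.2, -0.3]
finger_gap: 0.0104
```

```bash
python3 -c "
from h import *
st();print(to(-101,58,88))"
```

```text
t 6.1 sw [30.3 59.5] z 88.5 tool x vs V deg -0.4 y axis [-0.001 -0.002 -1.   ] gap 0.0104 F [ 0.4  0.2 -0.3] q [-0.13  0.22  1.73 -0.    1.19 -0.24]
[ -2.4   0.3 131.3]
```

arm_command(increments=[{"xyz": [-2, 0, 36], "turn": -0.007, "jaw": 0.12}, {"xyz": [-2, 0, 72], "turn": -0.007, "jaw": 0.12}, {"xyz": [-2, 0, 108], "turn": -0.007, "jaw": 0.12}, {"xyz": [-2, 0, 131], "turn": -0.007, "jaw": 0.12}, {"xyz": [-2, 0, 131], "turn": -0.007, "jaw": 0.12}])

```text
time_s: 6.52
tcp_pos: [0.5651, 0.14, 0.0883]
eef_rot: [0.706, -0.706, -0.045, 0.045]
contact_force: [-0.5, -0.1, -0.6]
finger_gap: 0.0102
```

```bash
python3 -c "
from h import *
st();print(to(-101,58,38)); im,d=get_image('wrist'); cv2.imwrite('pics/w11.png',im)
im,d=get_image('scene'); cv2.imwrite('pics/s11.png',cv2.resize(im[110:380,150:410],None,fx=2.2,fy=2.2))"
```

```text
t 6.5167 sw [-106.1   57.6] z 88.3 tool x vs V deg 0.3 y axis [-0.001  0.    -1.   ] gap 0.0102 F [-0.5 -0.1 -0.6] q [ 0.11  0.22  1.74  0.    1.19 -0.02]
[ 0.4 50.3 -5.1]
```

View pics/s11.png

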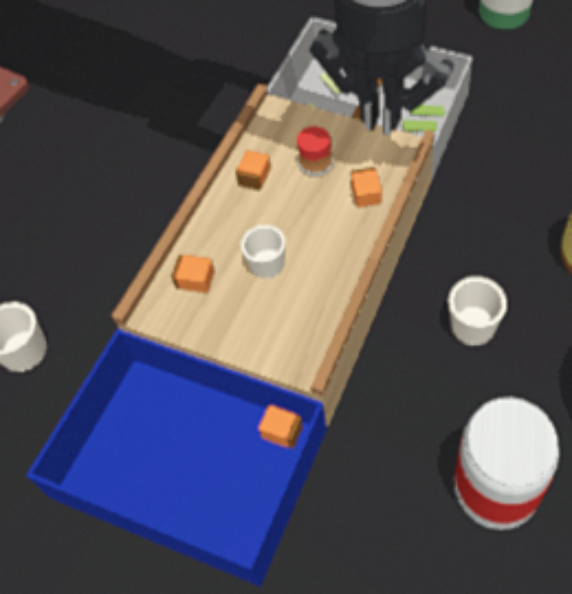

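View pics/w11.png

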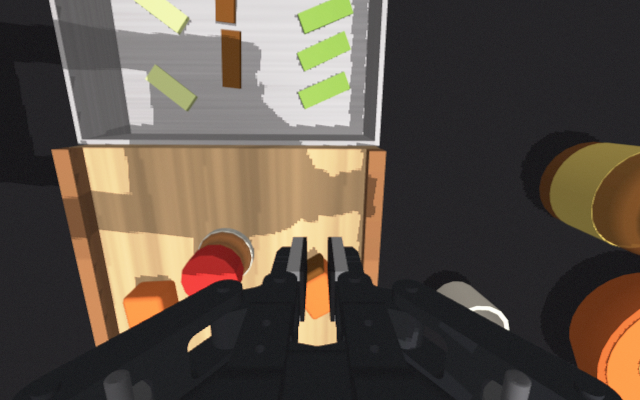

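arm_command(increments=[{"xyz": [0, 20, -1], "turn": -0.005, "jaw": 0.12}, {"xyz": [0, 40, -2], "turn": -0.005, "jaw": 0.12}, {"xyz": [0, 50, -2], "turn": -0.005, "jaw": 0.12}, {"xyz": [0, 50, -2], "turn": -0.005, "jaw": 0.12}])

```text
time_s: 6.95
tcp_pos: [0.5638, 0.1327, 0.0352]
eef_rot: [-0.705, 0.706, 0.043, -0.048]
contact_force: [-0.2, -0.5, -0.3]
finger_gap: 0.0101
```

arm_command(increments=[{"xyz": [0, 0, -12], "turn": 0, "jaw": 0.12}, {"xyz": [0, 0, -24], "turn": 0, "jaw": 0.12}, {"xyz": [0, 0, -36], "turn": 0, "jaw": 0.12}, {"xyz": [0, 0, -48], "turn": 0, "jaw": 0.12}, {"xyz": [0, 0, -60], "turn": 0, "jaw": 0.12}])

```text
time_s: 7.37
tcp_pos: [0.5724, 0.0713, 0.0362]
eef_rot: [-0.705, 0.706, 0.043, -0.047]
contact_force: [0.1, 0.5, -0.6]
finger_gap: 0.0102
```

```bash
python3 -c "
from h import *
st();print(to(168,58,38))
im,d=get_image('scene'); cv2.imwrite('pics/s12.png',cv2.resize(im[110:380,150:410],None,fx=2.2,fy=2.2))"
```

```text
t 7.3667 sw [-37.   56.4] z 36.2 tool x vs V deg 0.33 y axis [-0.005 -0.003 -1.   ] gap 0.0102 F [ 0.1  0.5 -0.6] q [-0.01  0.27  1.78 -0.    1.1  -0.14]
[   0.4   -1.3 -205. ]
```

View pics/s12.png

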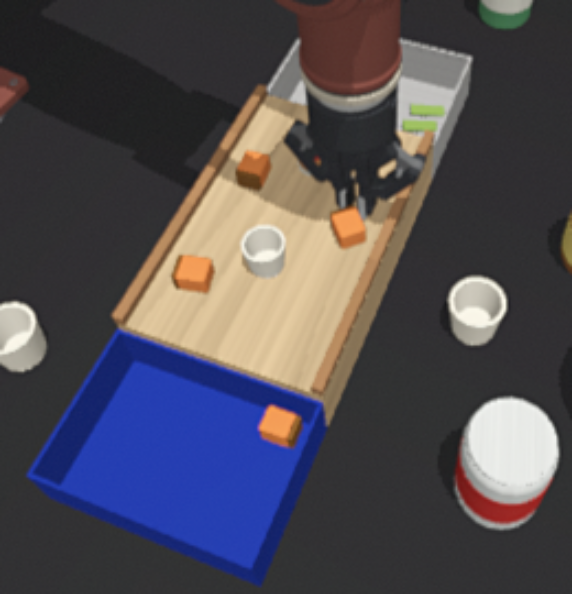

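arm_command(increments=[{"xyz": [0, -1, -14], "turn": -0.005, "jaw": 0.12}, {"xyz": [0, -1, -28], "turn": -0.005, "jaw": 0.12}, {"xyz": [0, -1, -42], "turn": -0.005, "jaw": 0.12}, {"xyz": [0, -1, -56], "turn": -0.005, "jaw": 0.12}, {"xyz": [0, -1, -70], "turn": -0.005, "jaw": 0.12}])

```text
time_s: 7.83
tcp_pos: [0.5817, -0.0014, 0.0375]
eef_rot: [-0.704, 0.707, 0.045, -0.048]
contact_force: [-0.3, 0.5, 0.2]
finger_gap: 0.0098
```

```bash
python3 -c "
from h import *
st();print(to(168,58,38))
im,d=get_image('scene'); cv2.imwrite('pics/s13.png',cv2.resize(im[110:380,150:410],None,fx=2.2,fy=2.2))"
```

```text
t 7.8333 sw [36.2 56.8] z 37.5 tool x vs V deg 0.55 y axis [-0.005 -0.004 -1.   ] gap 0.0098 F [-0.3  0.5  0.2] q [-0.14  0.28  1.76 -0.    1.1  -0.26]
[-1.000e-01 -1.000e-01 -1.317e+02]
```

View pics/s13.png

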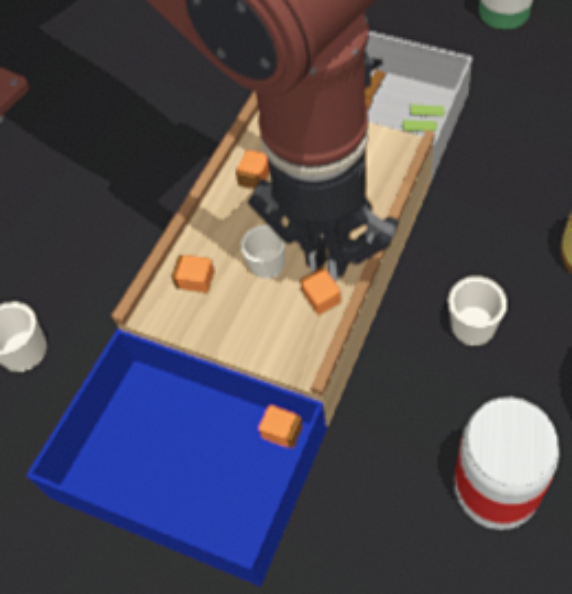

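arm_command(increments=[{"xyz": [1, 0, -14], "turn": 0.008, "jaw": 0.12}, {"xyz": [1, 0, -28], "turn": 0.008, "jaw": 0.12}, {"xyz": [1, 0, -42], "turn": 0.008, "jaw": 0.12}, {"xyz": [1, 0, -56], "turn": 0.008, "jaw": 0.12}, {"xyz": [1, 0, -70], "turn": 0.008, "jaw": 0.12}])

```text
time_s: 8.3
tcp_pos: [0.5924, -0.0744, 0.0378]
eef_rot: [-0.704, 0.708, 0.042, -0.045]
contact_force: [0.6, -0.3, 0.7]
finger_gap: 0.0105
```

```bash
python3 -c "
from h import *
st();print(to(168,58,38))
im,d=get_image('scene'); cv2.imwrite('pics/s14.png',cv2.resize(im[110:380,150:410],None,fx=2.2,fy=2.2))"
```

```text
t 8.3 sw [110.   58.5] z 37.8 tool x vs V deg 0.04 y axis [-0.004 -0.005 -1.   ] gap 0.0105 F [ 0.6 -0.3  0.7] q [-0.25  0.31  1.72 -0.01  1.11 -0.37]
[ -0.5   0.1 -57.9]
```

View pics/s14.png

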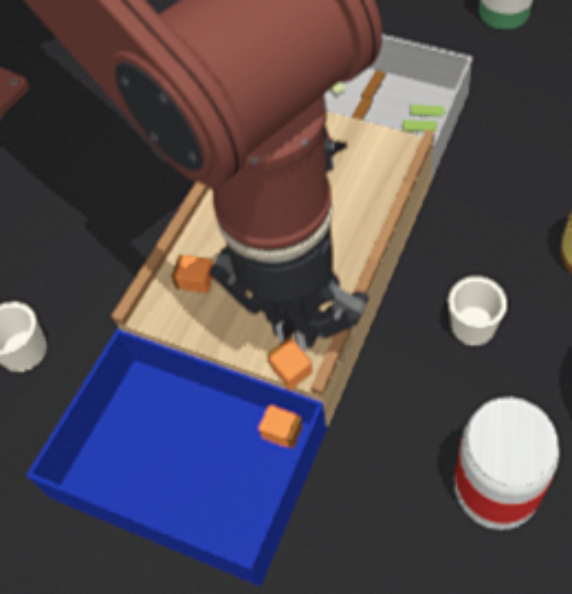

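arm_command(increments=[{"xyz": [0, 0, -13], "turn": 0, "jaw": 0.12}, {"xyz": [0, 0, -26], "turn": 0, "jaw": 0.12}, {"xyz": [0, 0, -39], "turn": 0, "jaw": 0.12}, {"xyz": [0, 0, -52], "turn": 0, "jaw": 0.12}, {"xyz": [0, 0, -56], "turn": 0, "jaw": 0.12}])

```text
time_s: 8.77
tcp_pos: [0.6001, -0.1348, 0.0386]
eef_rot: [-0.703, 0.708, 0.041, -0.044]
contact_force: [-0.3, 0.6, 0.1]
finger_gap: 0.0101
```

arm_command(increments=[{"xyz": [0, -25, 0], "turn": 0, "jaw": 0.12}, {"xyz": [0, -55, 0], "turn": 0, "jaw": 0.12}, {"xyz": [-25, -60, 25], "turn": 0, "jaw": 0.12}, {"xyz": [-50, -60, 50], "turn": 0, "jaw": 0.12}, {"xyz": [-75, -60, 75], "turn": 0, "jaw": 0.12}])

```text
time_s: 9.18
tcp_pos: [0.5166, -0.0686, 0.0993]
eef_rot: [-0.703, 0.709, 0.042, -0.043]
contact_force: [0.5, 0.4, 0.8]
finger_gap: 0.0102
```

```bash
python3 -c "
from h import *
st();print(to(38,-56,95))
im,d=get_image('scene'); cv2.imwrite('pics/s15.png',cv2.resize(im[110:380,150:410],None,fx=2.2,fy=2.2))"
```

```text
t 9.1833 sw [ 95.1 -16. ] z 99.3 tool x vs V deg -0.15 y axis [-0.001 -0.008 -1.   ] gap 0.0102 F [0.5 0.4 0.8] q [-0.28  0.06  1.89 -0.01  1.19 -0.39]
[-40.2   3.9  57. ]
```

View pics/s15.png

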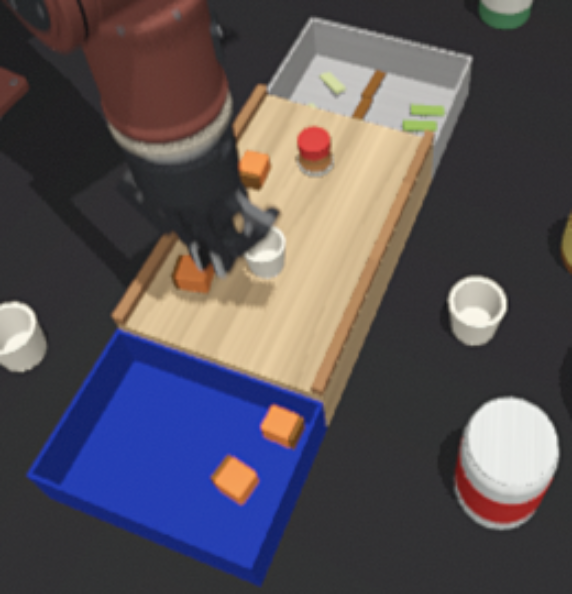

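arm_command(increments=[{"xyz": [-20, 0, 28], "turn": 0, "jaw": 0.12}, {"xyz": [-40, 4, 57], "turn": 0, "jaw": 0.12}, {"xyz": [-40, 4, 58], "turn": 0, "jaw": 0.12}, {"xyz": [-40, 4, 58], "turn": 0, "jaw": 0.12}])

```text
time_s: 9.57
tcp_pos: [0.4612, -0.0098, 0.092]
eef_rot: [-0.705, 0.707, 0.04, -0.048]
contact_force: [1.2, -0.3, 0.5]
finger_gap: 0.01
```

```bash
python3 -c "
from h import *
st();print(to(38,-56,38))
im,d=get_image('wrist'); cv2.imwrite('pics/w16.png',im)"
```

```text
t 9.5667 sw [ 29.9 -63.8] z 92.0 tool x vs V deg 0.1 y axis [-0.012 -0.003 -1.   ] gap 0.01 F [ 1.2 -0.3  0.5] q [-0.19 -0.07  2.03 -0.01  1.19 -0.31]
[ 8.5 53.9 -8. ]
```

View pics/w16.png

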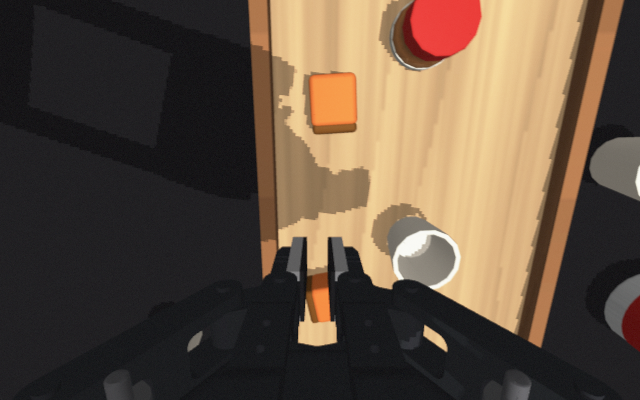

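arm_command(increments=[{"xyz": [9, 0, -6], "turn": 0, "jaw": 0.12}, {"xyz": [9, 18, -6], "turn": 0, "jaw": 0.12}, {"xyz": [9, 36, -6], "turn": 0, "jaw": 0.12}, {"xyz": [9, 53, -6], "turn": 0, "jaw": 0.12}, {"xyz": [9, 53, -6], "turn": 0, "jaw": 0.12}])

```text
time_s: 10.03
tcp_pos: [0.471, -0.0168, 0.0368]
eef_rot: [-0.705, 0.707, 0.038, -0.048]
contact_force: [-0.2, 0.2, -0.6]
finger_gap: 0.0103
```

```bash
python3 -c "
from h import *
st();print(to(168,-56,38))
im,d=get_image('scene'); cv2.imwrite('pics/s17.png',cv2.resize(im[110:380,150:410],None,fx=2.2,fy=2.2))"
```

```text
t 10.0333 sw [ 38.1 -54.9] z 36.8 tool x vs V deg -0.03 y axis [-0.014 -0.003 -1.   ] gap 0.0103 F [-0.2  0.2 -0.6] q [-0.2   0.04  2.04 -0.01  1.07 -0.32]
[  -1.    -1.  -129.9]
```

View pics/s17.png

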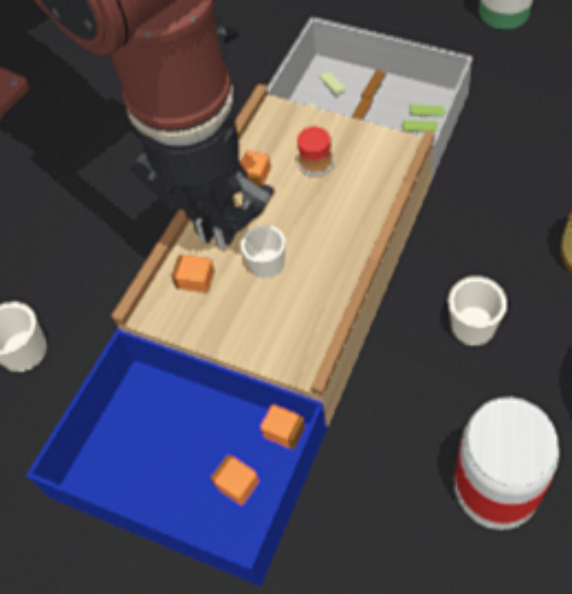

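Chunks A and B lie in the tray, ramekin and jar unmoved; the fingers are behind the third chunk. Push.

arm_command(increments=[{"xyz": [0, 0, -13], "turn": 0, "jaw": 0.12}, {"xyz": [0, 0, -26], "turn": 0, "jaw": 0.12}, {"xyz": [0, 0, -39], "turn": 0, "jaw": 0.12}, {"xyz": [0, 0, -52], "turn": 0, "jaw": 0.12}, {"xyz": [0, 0, -65], "turn": 0, "jaw": 0.12}])

```text
time_s: 10.5
tcp_pos: [0.4812, -0.083, 0.0397]
eef_rot: [-0.705, 0.707, 0.039, -0.047]
contact_force: [0.0, -0.0, -0.3]
finger_gap: 0.0101
```

```bash
python3 -c "
from h import *
st();print(to(168,-56,38))
im,d=get_image('scene'); cv2.imwrite('pics/s18.png',cv2.resize(im[110:380,150:410],None,fx=2.2,fy=2.2))"
```

```text
t 10.5 sw [105.  -52.9] z 39.7 tool x vs V deg -0.04 y axis [-0.011 -0.004 -1.   ] gap 0.0101 F [ 0.  -0.  -0.3] q [-0.33  0.08  2.   -0.01  1.08 -0.44]
[ -3.1   1.9 -62.9]
```

View pics/s18.png

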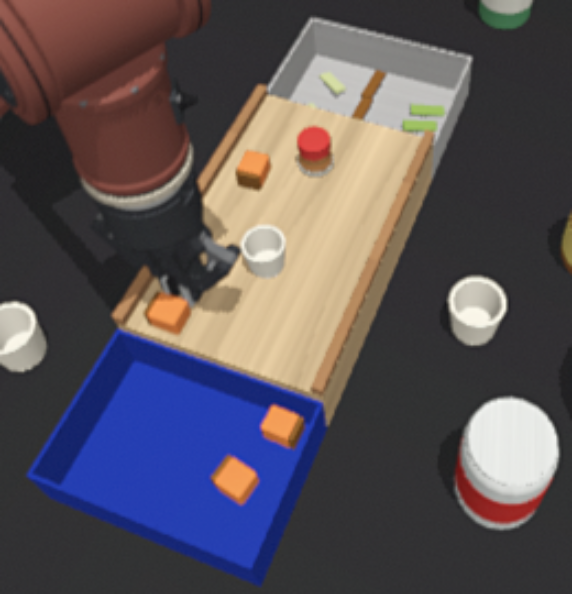

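arm_command(increments=[{"xyz": [-2, 1, -13], "turn": 0, "jaw": 0.12}, {"xyz": [-2, 1, -26], "turn": 0, "jaw": 0.12}, {"xyz": [-2, 1, -39], "turn": 0, "jaw": 0.12}, {"xyz": [-2, 1, -52], "turn": 0, "jaw": 0.12}, {"xyz": [-2, 1, -63], "turn": 0, "jaw": 0.12}])

```text
time_s: 10.97
tcp_pos: [0.4875, -0.1492, 0.0392]
eef_rot: [-0.704, 0.708, 0.039, -0.046]
contact_force: [-0.3, 0.3, 0.5]
finger_gap: 0.01
```

arm_command(increments=[{"xyz": [0, -25, 0], "turn": 0, "jaw": 0.12}, {"xyz": [0, -50, 15], "turn": 0, "jaw": 0.12}, {"xyz": [0, -52, 50], "turn": 0, "jaw": 0.12}, {"xyz": [0, -52, 85], "turn": 0, "jaw": 0.12}, {"xyz": [0, -52, 120], "turn": 0, "jaw": 0.12}])

```text
time_s: 11.38
tcp_pos: [0.4741, -0.0295, 0.0916]
eef_rot: [-0.704, 0.708, 0.039, -0.045]
contact_force: [0.9, -0.0, -0.0]
finger_gap: 0.0099
```

```bash
python3 -c "
from h import *
st();print(to(-86,-55,90))
im,d=get_image('scene'); cv2.imwrite('pics/s19.png',cv2.resize(im[110:380,150:410],None,fx=2.2,fy=2.2))"
```

```text
t 11.3833 sw [ 51.1 -53.4] z 91.6 tool x vs V deg -0.22 y axis [-0.008 -0.006 -1.   ] gap 0.0099 F [ 0.9 -0.  -0. ] q [-0.22 -0.03  2.   -0.01  1.18 -0.34]
[ -2.1   0.9 137.1]
```

View pics/s19.png

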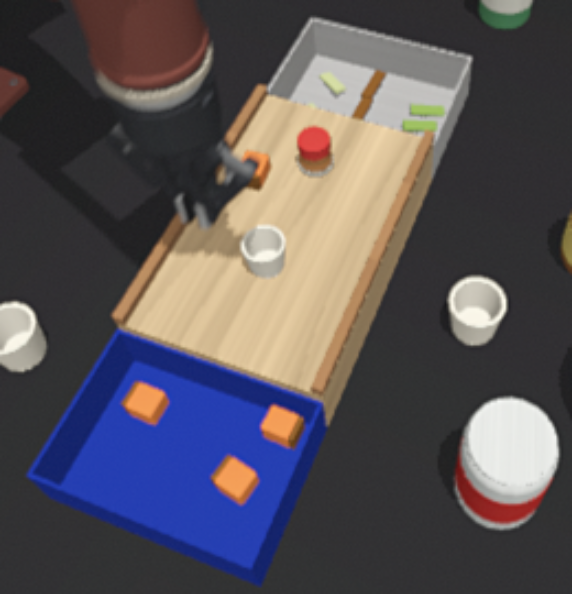

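arm_command(increments=[{"xyz": [-2, 0, 36], "turn": -0.004, "jaw": 0.12}, {"xyz": [-2, 0, 72], "turn": -0.004, "jaw": 0.12}, {"xyz": [-2, 0, 108], "turn": -0.004, "jaw": 0.12}, {"xyz": [-2, 0, 136], "turn": -0.004, "jaw": 0.12}, {"xyz": [-2, 0, 136], "turn": -0.004, "jaw": 0.12}])

```text
time_s: 11.85
tcp_pos: [0.4532, 0.1149, 0.0907]
eef_rot: [0.706, -0.705, -0.042, 0.05]
contact_force: [-0.8, 0.1, 0.2]
finger_gap: 0.0098
```

```bash
python3 -c "
from h import *
st();print(to(-86,-56,38))
im,d=get_image('wrist'); cv2.imwrite('pics/w20.png',im)"
```

```text
t 11.85 sw [-94.8 -56.5] z 90.7 tool x vs V deg 0.4 y axis [-0.011  0.    -1.   ] gap 0.0098 F [-0.8  0.1  0.2] q [ 0.08 -0.05  2.02  0.    1.19 -0.05]
[ 1.1 52.7 -8.9]
```

View pics/w20.png

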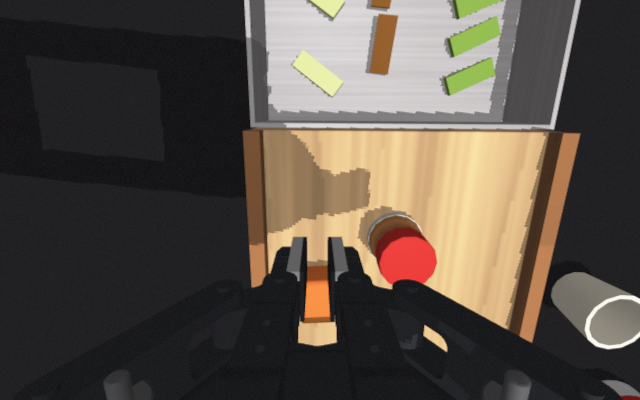

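arm_command(increments=[{"xyz": [-1, 14, -2], "turn": 0.005, "jaw": 0.12}, {"xyz": [-1, 28, -5], "turn": 0.005, "jaw": 0.12}, {"xyz": [-1, 40, -6], "turn": 0.005, "jaw": 0.12}])

```text
time_s: 12.15
tcp_pos: [0.4535, 0.1055, 0.0502]
eef_rot: [-0.705, 0.706, 0.04, -0.048]
contact_force: [-0.1, -0.0, -0.8]
finger_gap: 0.0104
```

```bash
python3 -c "
from h import *
st();print(to(-86,-57,38))
im,d=get_image('scene'); cv2.imwrite('pics/s21.png',cv2.resize(im[130:230,220:340],None,fx=6,fy=6))"
```

```text
t 12.15 sw [-85.4 -57.5] z 50.2 tool x vs V deg 0.12 y axis [-0.011 -0.002 -1.   ] gap 0.0104 F [-0.1 -0.  -0.8] q [ 0.06  0.    2.05 -0.    1.1  -0.06]
[ 0.6 12.2  0.6]
```

View pics/s21.png

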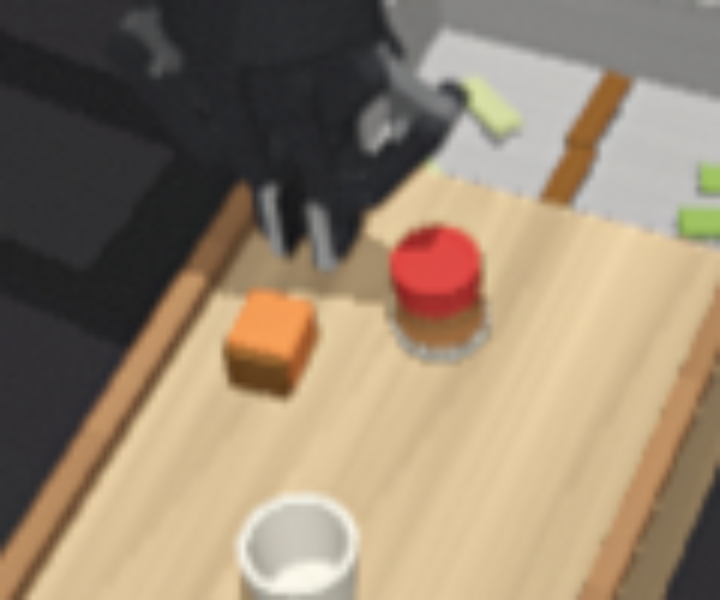

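arm_command(increments=[{"xyz": [0, 8, 0], "turn": 0, "jaw": 0.12}, {"xyz": [0, 12, 0], "turn": 0, "jaw": 0.12}, {"xyz": [0, 12, 0], "turn": 0, "jaw": 0.12}])

```text
time_s: 12.45
tcp_pos: [0.4506, 0.1044, 0.0347]
eef_rot: [-0.705, 0.706, 0.037, -0.049]
contact_force: [-0.6, 0.9, 0.0]
finger_gap: 0.0105
```

arm_command(increments=[{"xyz": [0, 0, -12], "turn": 0, "jaw": 0.12}, {"xyz": [1, 0, -24], "turn": 0, "jaw": 0.12}, {"xyz": [1, 0, -36], "turn": 0, "jaw": 0.12}, {"xyz": [1, 0, -48], "turn": 0, "jaw": 0.12}, {"xyz": [1, 0, -60], "turn": 0, "jaw": 0.12}])

```text
time_s: 12.87
tcp_pos: [0.4598, 0.0442, 0.0355]
eef_rot: [-0.705, 0.706, 0.038, -0.049]
contact_force: [-0.1, 0.2, -0.7]
finger_gap: 0.0105
```

```bash
python3 -c "
from h import *
st();print(to(168,-56,38))
im,d=get_image('scene'); cv2.imwrite('pics/s22.png',cv2.resize(im[110:380,150:410],None,fx=2.2,fy=2.2))"
```

```text
t 12.8667 sw [-23.9 -58.7] z 35.5 tool x vs V deg 0.04 y axis [-0.015 -0.002 -1.   ] gap 0.0105 F [-0.1  0.2 -0.7] q [-0.07  0.02  2.06 -0.    1.07 -0.19]
[   2.5   -2.4 -191.9]
```

View pics/s22.png

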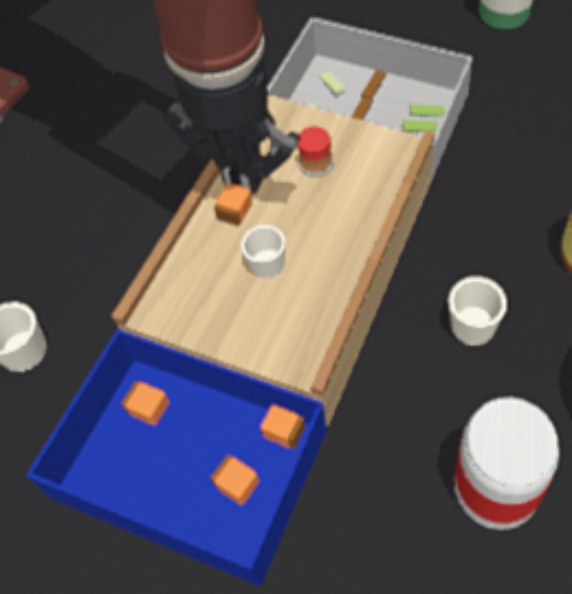

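arm_command(increments=[{"xyz": [0, -2, -14], "turn": 0, "jaw": 0.12}, {"xyz": [0, -2, -28], "turn": 0, "jaw": 0.12}, {"xyz": [0, -2, -42], "turn": 0, "jaw": 0.12}, {"xyz": [0, -2, -56], "turn": 0, "jaw": 0.12}, {"xyz": [0, -2, -70], "turn": 0, "jaw": 0.12}])

```text
time_s: 13.33
tcp_pos: [0.4694, -0.0274, 0.0385]
eef_rot: [-0.705, 0.707, 0.038, -0.048]
contact_force: [0.4, 0.3, -0.5]
finger_gap: 0.0101
```

```bash
python3 -c "
from h import *
st();print(to(168,-56,38))
im,d=get_image('scene'); cv2.imwrite('pics/s23.png',cv2.resize(im[110:380,150:410],None,fx=2.2,fy=2.2))"
```

```text
t 13.3333 sw [ 48.4 -57.8] z 38.5 tool x vs V deg 0.01 y axis [-0.014 -0.004 -1.   ] gap 0.0101 F [ 0.4  0.3 -0.5] q [-0.22  0.04  2.04 -0.01  1.08 -0.34]
[   1.8    0.7 -119.6]
```

View pics/s23.png

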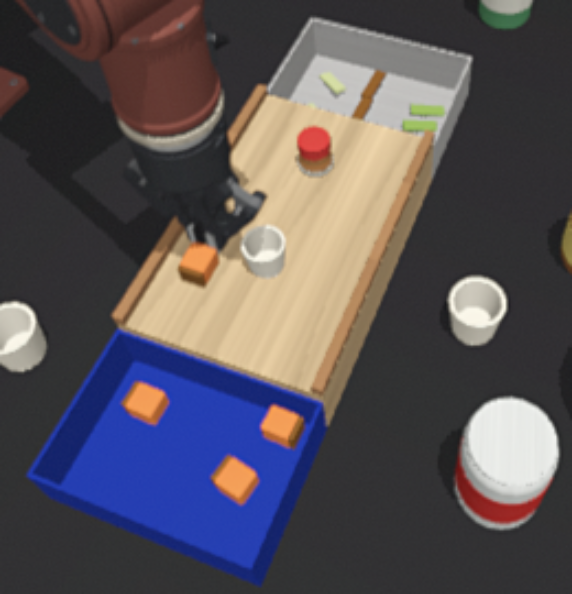

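arm_command(increments=[{"xyz": [2, 1, -13], "turn": 0, "jaw": 0.12}, {"xyz": [2, 1, -26], "turn": 0, "jaw": 0.12}, {"xyz": [2, 1, -39], "turn": 0, "jaw": 0.12}, {"xyz": [2, 1, -52], "turn": 0, "jaw": 0.12}, {"xyz": [2, 1, -65], "turn": 0, "jaw": 0.12}])

```text
time_s: 13.8
tcp_pos: [0.4802, -0.0946, 0.0381]
eef_rot: [-0.704, 0.707, 0.039, -0.048]
contact_force: [-0.2, 0.5, 0.7]
finger_gap: 0.0103
```

```bash
python3 -c "
from h import *
st();print(to(168,-56,38))
im,d=get_image('scene'); cv2.imwrite('pics/s24.png',cv2.resize(im[110:380,150:410],None,fx=2.2,fy=2.2))"
```

```text
t 13.8 sw [116.4 -55.3] z 38.1 tool x vs V deg -0.01 y axis [-0.013 -0.005 -1.   ] gap 0.0103 F [-0.2  0.5  0.7] q [-0.35  0.08  1.99 -0.01  1.08 -0.47]
[ -0.6   0.3 -51.6]
```

View pics/s24.png

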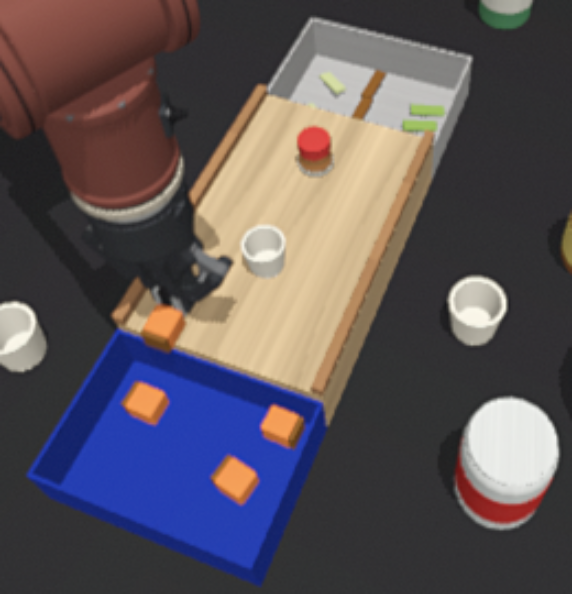

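arm_command(increments=[{"xyz": [0, 0, -13], "turn": 0, "jaw": 0.12}, {"xyz": [0, 0, -26], "turn": 0, "jaw": 0.12}, {"xyz": [0, 0, -39], "turn": 0, "jaw": 0.12}, {"xyz": [0, 0, -50], "turn": 0, "jaw": 0.12}, {"xyz": [0, 0, -52], "turn": 0, "jaw": 0.12}])

```text
time_s: 14.27
tcp_pos: [0.4875, -0.1504, 0.0389]
eef_rot: [-0.703, 0.708, 0.038, -0.046]
contact_force: [-0.3, -0.1, 0.7]
finger_gap: 0.0101
```

arm_command(increments=[{"xyz": [0, -25, 0], "turn": 0, "jaw": 0.12}, {"xyz": [0, -55, 0], "turn": 0, "jaw": 0.12}, {"xyz": [0, -85, 0], "turn": 0, "jaw": 0.12}, {"xyz": [0, -110, 0], "turn": 0, "jaw": 0.12}, {"xyz": [0, -110, 0], "turn": 0, "jaw": 0.12}])

```text
time_s: 14.68
tcp_pos: [0.4922, -0.1509, 0.155]
eef_rot: [-0.702, 0.71, 0.041, -0.043]
contact_force: [1.5, -0.4, 0.9]
finger_gap: 0.0102
```

```bash
python3 -c "
from h import *
st()
im,d=get_image('scene'); cv2.imwrite('pics/s25.png',im)
im,d=get_image('top'); cv2.imwrite('pics/t25.png',cv2.resize(im[130:310,220:480],None,fx=3,fy=3))"
```

```text
t 14.6833 sw [173.8 -50.2] z 155.0 tool x vs V deg -0.14 y axis [-0.002 -0.011 -1.   ] gap 0.0102 F [ 1.5 -0.4  0.9] q [-0.44 -0.01  1.85 -0.01  1.3  -0.56]
```

View pics/s25.png

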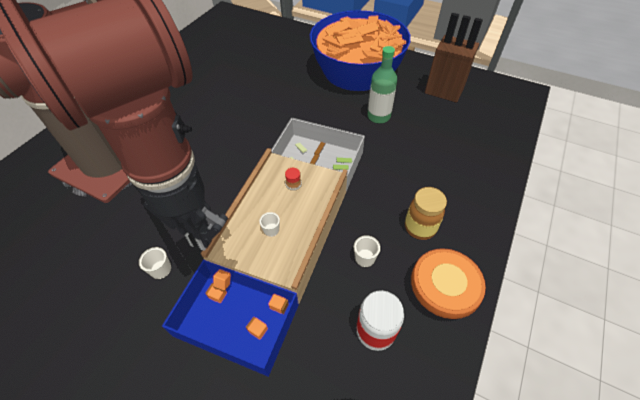

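View pics/t25.png

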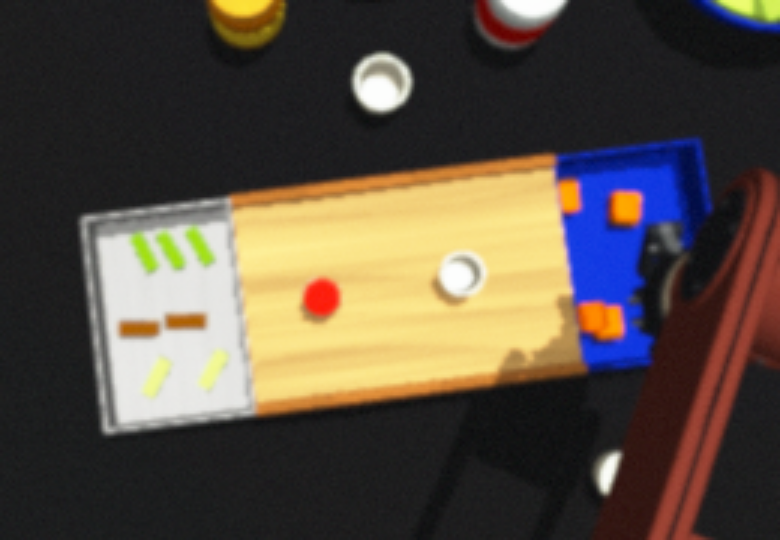

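```bash
python3 -c "
from h import *
im,d=get_image('scene'); cv2.imwrite('pics/s26.png',cv2.resize(im[255:355,160:300],None,fx=5.5,fy=5.5,interpolation=cv2.INTER_CUBIC))
hsv=cv2.cvtColor(im,cv2.COLOR_BGR2HSV)
for cam in('scene','top'):
  im,d=get_image(cam);hsv=cv2.cvtColor(im,cv2.COLOR_BGR2HSV)
  for r in regions_of('chunk1',cam):
    P=cloud(cam,r['pixels'],d)*1000
    q=np.array([sw(x) for x in P]); print(cam,round(r['conf'],2),r['extent'],'s',np.percentile(q[:,0],[3,97]),'w',np.percentile(q[:,1],[3,97]),'z',np.percentile(P[:,2],[3,50,97]).round(0))
"
```

```text
scene 0.79 [248.4, 316.0, 19.9, 24.3] s [209.358 236.842] w [31.316 62.042] z [11. 27. 30.]
scene 0.61 [208.7, 282.8, 20.6, 20.9] s [182.863 202.379] w [-74.495 -44.821] z [ 9. 27. 30.]
scene 0.57 [213.4, 271.8, 19.1, 23.2] s [152.6   185.346] w [-63.446 -39.3  ] z [16. 52. 61.]
scene 0.49 [267.8, 291.0, 23.8, 24.1] s [152.374 179.1  ] w [51.237 81.3  ] z [ 8. 29. 31.]
top 0.65 [420.8, 193.6, 13.3, 13.5] s [210.2   235.494] w [30.204 60.043] z [ 9. 26. 30.]
top 0.57 [419.0, 235.5, 8.2, 5.6] s [185.283 199.528] w [-71.428 -52.172] z [24. 27. 31.]
top 0.56 [405.7, 187.4, 11.5, 16.6] s [162.28  178.065] w [51.825 81.41 ] z [25. 29. 32.]
```

View pics/s26.png

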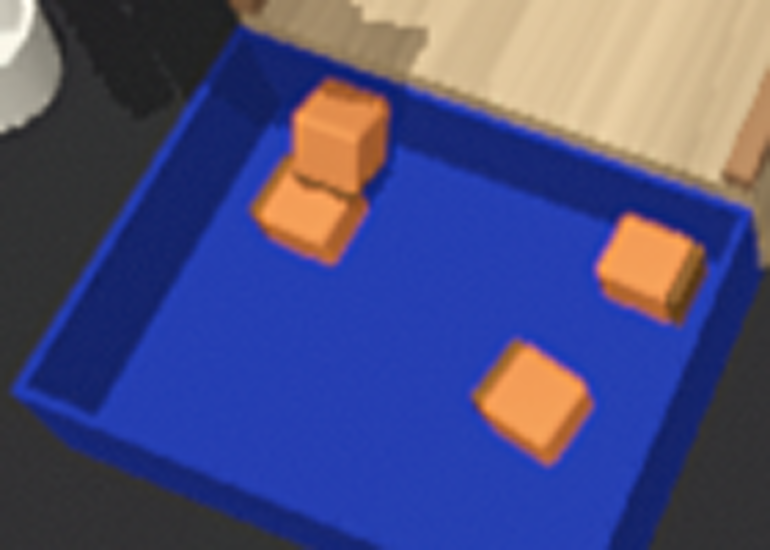

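Chunk 4 (scene ~(222,281)) leans on chunk 3 inside the tray with its top about level with the rim; there is ample time, so I'll push the lower chunk sideways so that it drops flat.

```bash
python3 -c "
from h import *
st(); print(to(200,-16,60), to(200,-16,-20))"
```

```text
t 15.0333 sw [171.3 -54.6] z 147.1 tool x vs V deg -0.14 y axis [-0.014 -0.006 -1.   ] gap 0.0102 F [-1.1 -0.4  0.3] q [-0.44 -0.01  1.86 -0.01  1.3  -0.56]
[ 39.9  86.7 -28.2] [ 41.1 166.7 -27.9]
```

arm_command(increments=[{"xyz": [20, 20, -14], "turn": 0, "jaw": 0}, {"xyz": [40, 45, -28], "turn": 0, "jaw": 0}, {"xyz": [40, 70, -28], "turn": 0, "jaw": 0}, {"xyz": [40, 87, -28], "turn": 0, "jaw": 0}, {"xyz": [40, 87, -28], "turn": 0, "jaw": 0}])

```text
time_s: 15.45
tcp_pos: [0.5254, -0.1707, 0.0538]
eef_rot: [-0.706, 0.706, 0.034, -0.051]
contact_force: [-1.4, 0.5, -0.3]
finger_gap: -0.0
```

```bash
python3 -c "
from h import *
st(); print(to(200,-16,-20))
im,d=get_image('wrist'); cv2.imwrite('pics/w27.png',im)
im,d=get_image('scene'); cv2.imwrite('pics/s27.png',cv2.resize(im[215:365,150:330],None,fx=4,fy=4,interpolation=cv2.INTER_CUBIC))"
```

```text
t 15.45 sw [197.5 -19.7] z 53.8 tool x vs V deg -0.15 y axis [-0.023 -0.002 -1.   ] gap -0.0 F [-1.4  0.5 -0.3] q [-0.45  0.21  1.82 -0.01  1.14 -0.56]
[ 5.5 73.7 -2.6]
```

View pics/w27.png

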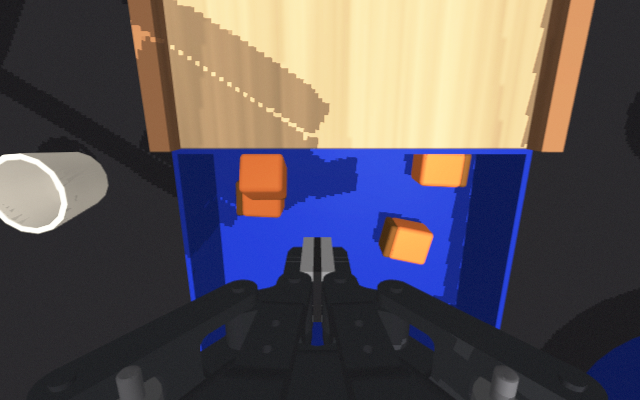

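View pics/s27.png

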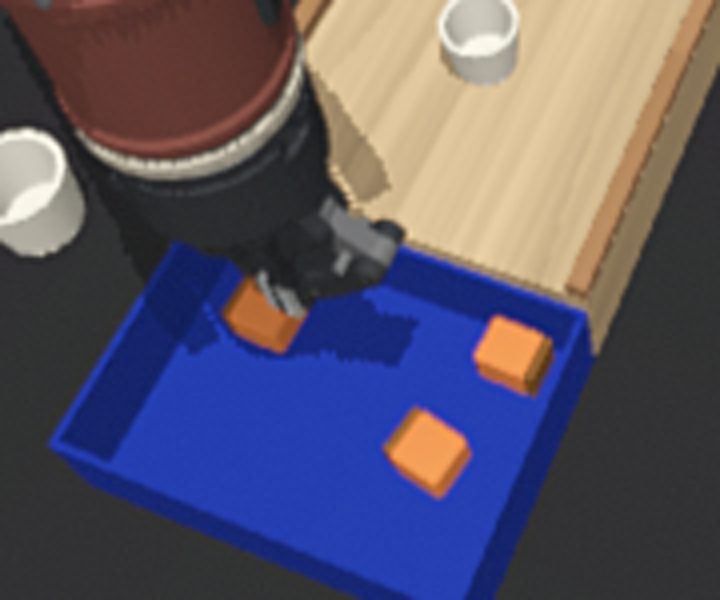

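arm_command(increments=[{"xyz": [5, 20, -4], "turn": 0, "jaw": 0}, {"xyz": [5, 40, -4], "turn": 0, "jaw": 0}, {"xyz": [5, 58, -4], "turn": 0, "jaw": 0}, {"xyz": [5, 68, -4], "turn": 0, "jaw": 0}, {"xyz": [5, 68, -4], "turn": 0, "jaw": 0}])

```text
time_s: 15.97
tcp_pos: [0.5316, -0.1751, -0.0106]
eef_rot: [-0.705, 0.707, 0.036, -0.049]
contact_force: [-0.1, 0.7, -0.3]
finger_gap: -0.0003
```

```bash
python3 -c "
from h import *
st(); print(to(200,-50,-20))
im,d=get_image('wrist'); cv2.imwrite('pics/w28.png',im)"
```

```text
t 15.9667 sw [202.6 -14.1] z -10.6 tool x vs V deg -0.13 y axis [-0.019 -0.004 -1.   ] gap -0.0003 F [-0.1  0.7 -0.3] q [-0.45  0.32  1.83 -0.01  1.01 -0.56]
[-35.7  10.    2.5]
```

View pics/w28.png

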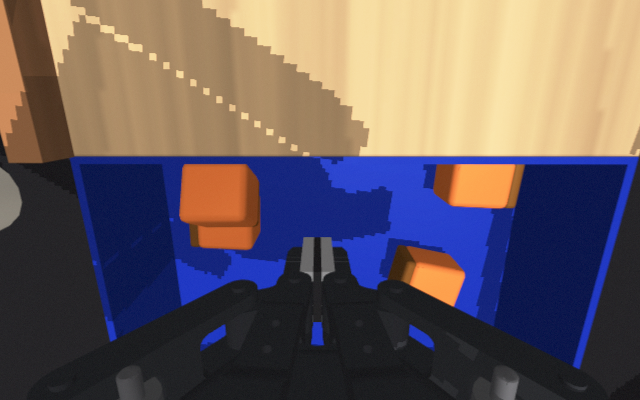

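arm_command(increments=[{"xyz": [0, 8, 4], "turn": 0, "jaw": 0}, {"xyz": [0, 14, 4], "turn": 0, "jaw": 0}, {"xyz": [0, 14, 4], "turn": 0, "jaw": 0}])

```text
time_s: 16.27
tcp_pos: [0.5314, -0.1712, -0.0238]
eef_rot: [-0.705, 0.707, 0.036, -0.049]
contact_force: [-1.0, 0.5, -0.4]
finger_gap: -0.0001
```

arm_command(increments=[{"xyz": [-8, 0, 0], "turn": 0, "jaw": 0}, {"xyz": [-16, 0, 0], "turn": 0, "jaw": 0}, {"xyz": [-24, 0, 0], "turn": 0, "jaw": 0}])

```text
time_s: 16.52
tcp_pos: [0.5069, -0.1742, -0.0231]
eef_rot: [-0.705, 0.707, 0.036, -0.049]
contact_force: [-0.5, -1.2, -0.6]
finger_gap: 0.0002
```

```bash
python3 -c "
from h import *
st(); print(to(200,-50,-20))
im,d=get_image('wrist'); cv2.imwrite('pics/w29.png',im)"
```

```text
t 16.5167 sw [198.7 -38.5] z -23.1 tool x vs V deg -0.1 y axis [-0.018 -0.004 -1.   ] gap 0.0002 F [-0.5 -1.2 -0.6] q [-0.47  0.29  1.89 -0.01  0.97 -0.58]
[-11.5  -2.9  -1.3]
```

View pics/w29.png

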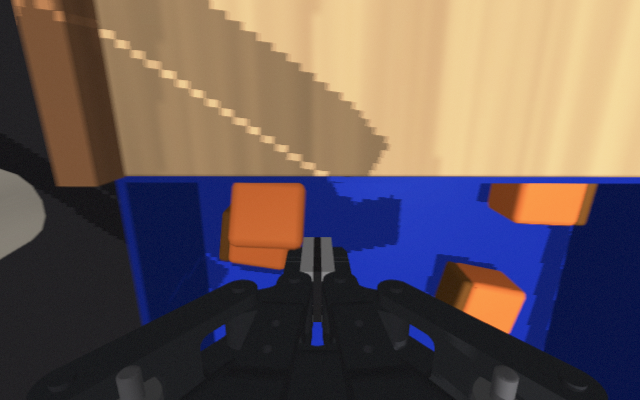

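arm_command(increments=[{"xyz": [-6, -1, 0], "turn": 0, "jaw": 0}, {"xyz": [-12, -1, 0], "turn": 0, "jaw": 0}, {"xyz": [-17, -1, 0], "turn": 0, "jaw": 0}])

```text
time_s: 16.82
tcp_pos: [0.491, -0.1772, -0.0207]
eef_rot: [-0.704, 0.708, 0.038, -0.047]
contact_force: [14.5, 0.4, 1.0]
finger_gap: -0.0002
```

```bash
python3 -c "
from h import *
st()
im,d=get_image('wrist'); cv2.imwrite('pics/w30.png',im)"
```

```text
t 16.8167 sw [199.7 -54.6] z -20.7 tool x vs V deg -0.18 y axis [-0.013 -0.006 -1.   ] gap -0.0002 F [14.5  0.4  1. ] q [-0.49  0.25  1.93 -0.01  0.97 -0.6 ]
```

View pics/w30.png

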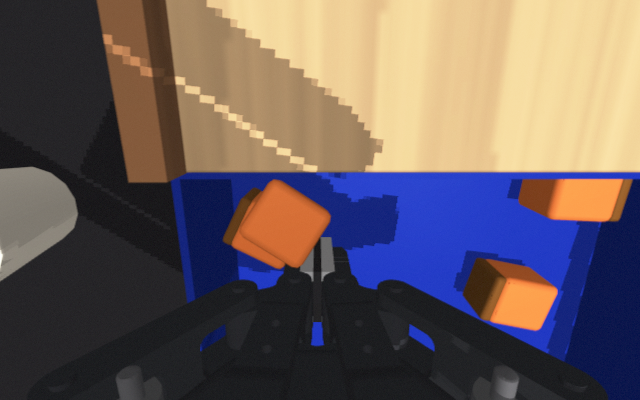

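arm_command(increments=[{"xyz": [10, 0, 0], "turn": 0, "jaw": 0}, {"xyz": [25, 0, 0], "turn": 0, "jaw": 0}, {"xyz": [38, 0, 0], "turn": 0, "jaw": 0}, {"xyz": [38, 0, 0], "turn": 0, "jaw": 0}])

```text
time_s: 17.2
tcp_pos: [0.5316, -0.1733, -0.02]
eef_rot: [-0.703, 0.708, 0.039, -0.046]
contact_force: [-0.6, -0.5, 0.9]
finger_gap: -0.0003
```

```bash
python3 -c "
from h import *
st()
o,M,p=pose()
im,d,w=tips(); cv2.imwrite('pics/w31.png',im)
for (u,v) in ((230,200),(250,220),(200,215),(190,240),(215,190)): print(u,v,sw(w[v,u]),w[v,u,2].round(1))
im,d=get_image('scene'); cv2.imwrite('pics/s31.png',cv2.resize(im[215:365,150:330],None,fx=4,fy=4,interpolation=cv2.INTER_CUBIC))"
```

```text
t 17.2 sw [200.8 -13.9] z -20.0 tool x vs V deg -0.15 y axis [-0.009 -0.007 -1.   ] gap -0.0003 F [-0.6 -0.5  0.9] q [-0.45  0.32  1.84 -0.01  0.98 -0.56]
tip tool y [-53.  -47.2 -43.2] world z [23.2 27.2 33. ]
230 200 [178.1 -59.1] 1.9
250 220 [189.1 -49.1] 2.5
200 215 [168.  -54.2] 54.9
190 240 [176.4 -57.6] 57.8
215 190 [172.4 -66.3] 2.4
```

View pics/w31.png

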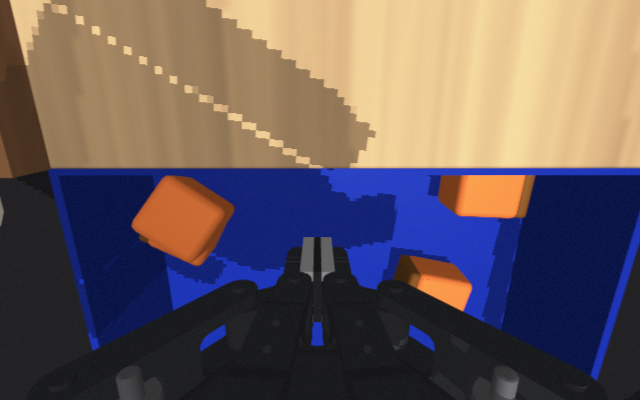

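View pics/s31.png

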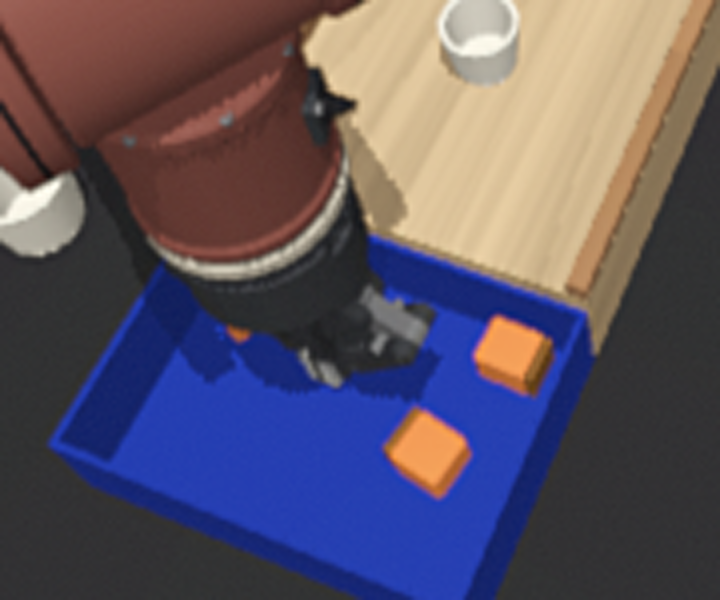

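arm_command(increments=[{"xyz": [0, -30, 0], "turn": 0, "jaw": 0}, {"xyz": [0, -60, 0], "turn": 0, "jaw": 0}, {"xyz": [0, -90, 0], "turn": 0, "jaw": 0}, {"xyz": [20, -110, 0], "turn": 0, "jaw": 0}, {"xyz": [40, -110, 0], "turn": 0, "jaw": 0}])

```text
time_s: 17.72
tcp_pos: [0.5725, -0.169, 0.0942]
eef_rot: [-0.703, 0.709, 0.04, -0.044]
contact_force: [0.7, -1.1, 0.5]
finger_gap: -0.0003
```

```bash
python3 -c "
from h import *
st()
im,d,w=tips(); cv2.imwrite('pics/w32.png',im)
hsv=cv2.cvtColor(im,cv2.COLOR_BGR2HSV); mk=cv2.inRange(hsv,(3,120,90),(22,255,255))>0
q=w.reshape(-1,3)
P=w[mk]; S=np.array([sw(x) for x in P]); k=(S[:,0]>152)&(S[:,1]<-20)&(P[:,2]>4)
S=S[k];Z=P[k][:,2]; h=Z>42
for nm,m in(('upper',h),('lower',~h)): 
  if m.sum(): print(nm,m.sum(),np.percentile(S[m],[2,50,98],axis=0),np.percentile(Z[m],[2,50,98]))
for r in regions_of('chunk1','wrist'): print(r['conf'],r['extent'])
im,d=get_image('scene'); cv2.imwrite('pics/s32.png',cv2.resize(im[215:365,150:330],None,fx=4,fy=4,interpolation=cv2.INTER_CUBIC))"
```

```text
t 17.7167 sw [201.5  27.2] z 94.2 tool x vs V deg -0.2 y axis [-0.005 -0.01  -1.   ] gap -0.0003 F [ 0.7 -1.1  0.5] q [-0.41  0.24  1.69 -0.01  1.21 -0.53]
tip tool y [-53.1 -47.2 -43.4] world z [137.5 141.3 147.3]
upper 1276 [[157.45 -73.4 ]
 [170.2  -59.95]
 [184.05 -47.85]] [44.644238   55.6125475  59.10185243]
lower 582 [[164.368 -91.2  ]
 [191.5   -70.1  ]
 [201.9   -49.362]] [ 6.97101235 25.64307523 41.27178255]
0.94 [163.6, 170.8, 54.9, 30.9]
0.83 [317.9, 197.4, 43.5, 39.9]
0.67 [344.5, 136.8, 42.9, 33.9]
0.63 [162.8, 144.1, 54.5, 42.9]
```

View pics/w32.png

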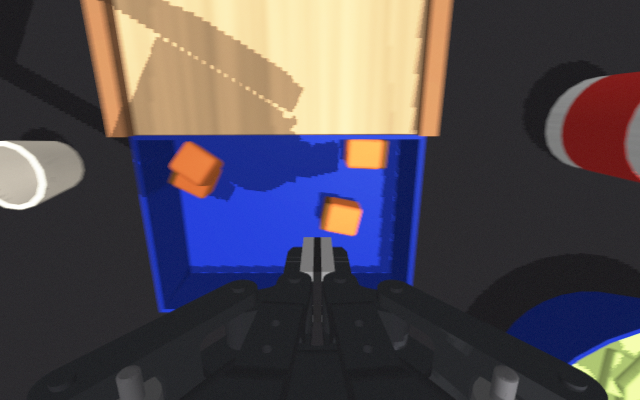

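View pics/s32.png

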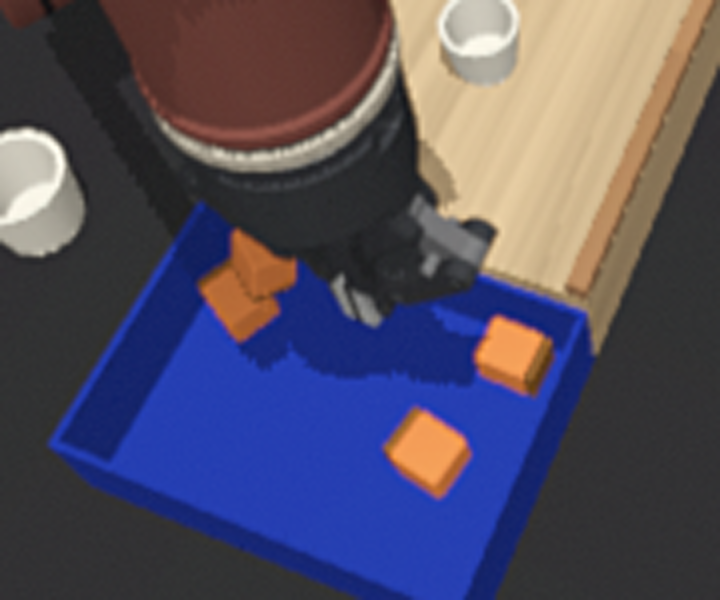

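The lower chunk slid along under chunk 4, so chunk 4 now rests on it. All of chunk 4 is within the walls and below the rim (upper surface about 56 mm, rim 60 mm). More prodding could do harm, so I'll clear the arm and check that it stays still.

arm_command(increments=[{"xyz": [10, -30, 0], "turn": 0, "jaw": 0}, {"xyz": [20, -60, 0], "turn": 0, "jaw": 0}, {"xyz": [30, -90, 0], "turn": 0, "jaw": 0}, {"xyz": [40, -110, 0], "turn": 0, "jaw": 0}, {"xyz": [40, -110, 0], "turn": 0, "jaw": 0}])

```text
time_s: 18.28
tcp_pos: [0.6134, -0.1627, 0.2028]
eef_rot: [-0.703, 0.709, 0.04, -0.045]
contact_force: [-0.1, -0.5, 1.1]
finger_gap: -0.0001
```

arm_command(increments=[{"xyz": [30, 0, -20], "turn": 0, "jaw": 0}, {"xyz": [60, 0, -40], "turn": 0, "jaw": 0}, {"xyz": [60, 0, -40], "turn": 0, "jaw": 0}, {"xyz": [60, 0, -40], "turn": 0, "jaw": 0}, {"xyz": [60, 0, -40], "turn": 0, "jaw": 0}])

```text
time_s: 18.7
tcp_pos: [0.6758, -0.1949, 0.2001]
eef_rot: [-0.703, 0.708, 0.039, -0.046]
contact_force: [-0.6, 0.5, 0.7]
finger_gap: -0.0001
```

```bash
python3 -c "
from h import *
st()
for cam in('scene','top'):
  im,d=get_image(cam); cv2.imwrite(f'pics/{cam}33.png',im)
  for r in regions_of('chunk1',cam):
    P=cloud(cam,r['pixels'],d)*1000
    q=np.array([sw(x) for x in P]); print(cam,round(r['conf'],2),r['extent'],'s',np.percentile(q[:,0],[3,97]),'w',np.percentile(q[:,1],[3,97]),'z',np.percentile(P[:,2],[3,50,97]).round(0))
im=cv2.imread('pics/scene33.png'); cv2.imwrite('pics/s33.png',cv2.resize(im[110:380,130:410],None,fx=2.2,fy=2.2,interpolation=cv2.INTER_CUBIC))"
```

```text
t 18.7 sw [239.8 126.6] z 200.1 tool x vs V deg -0.12 y axis [-0.011 -0.007 -1.   ] gap -0.0001 F [-0.6  0.5  0.7] q [-0.39  0.41  1.28 -0.01  1.46 -0.51]
scene 0.85 [245.5, 316.4, 20.8, 24.8] s [210.884 237.216] w [29.8 62.8] z [ 3. 27. 29.]
scene 0.79 [208.0, 271.6, 16.5, 20.6] s [157.45  188.825] w [-97.15 -48.5 ] z [19. 55. 61.]
scene 0.74 [201.9, 283.1, 20.5, 17.1] s [178.7 203.1] w [-95.2 -59.3] z [ 9. 26. 30.]
top 0.6 [413.7, 238.3, 16.9, 11.2] s [172.352 203.88 ] w [-93.748 -66.108] z [ 7. 26. 45.]
top 0.55 [414.2, 233.6, 9.5, 8.8] s [160.235 185.74 ] w [-76.75  -49.865] z [34. 57. 62.]
top 0.46 [406.7, 188.2, 7.9, 14.8] s [161.55  179.475] w [50.575 81.475] z [22. 29. 33.]
```

View pics/s33.png

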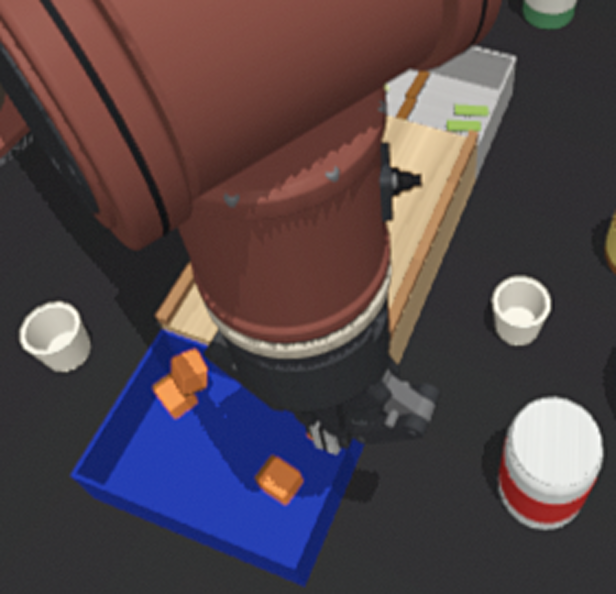

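View pics/top33.png

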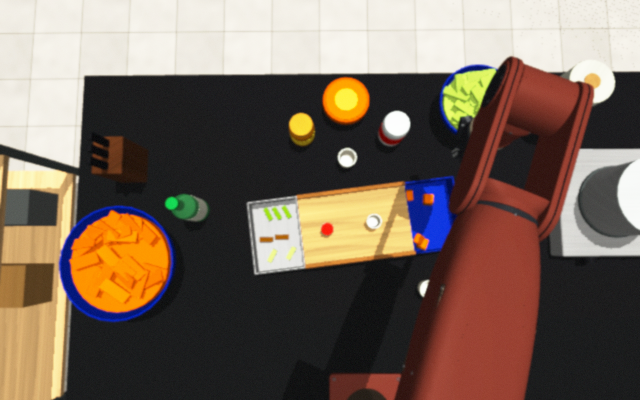

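Chunk 4 is tilted with a corner level with the rim. There's time left to seat it properly: I can lower one open finger outside it and push it towards the tray's middle. First I'll measure its outline.

```bash
python3 -c "
from h import *
for cam in('scene','top'):
  im,d=get_image(cam)
  hsv=cv2.cvtColor(im,cv2.COLOR_BGR2HSV); mk=cv2.inRange(hsv,(3,120,90),(22,255,255))>0
  P=cloud(cam,mk,d)*1000; S=np.array([sw(x) for x in P]); k=(S[:,0]>153)&(S[:,0]<215)&(S[:,1]<-35)&(S[:,1]>-98)&(P[:,2]>6)&(P[:,2]<66)
  S=S[k];Z=P[k,2]
  for nm,m in (('C',Z>46),('D',(Z<31))):
    r=cv2.minAreaRect(S[m].astype(np.float32)); print(cam,nm,m.sum(),cv2.boxPoints(r).round(0).tolist(),np.percentile(Z[m],[2,50,98]).round())
  m=Z>46; A=np.c_[S[m],np.ones(m.sum())]; print('plane',np.linalg.lstsq(A,Z[m],rcond=None)[0].round(2))
im=cv2.imread('pics/scene33.png'); cv2.imwrite('pics/s34.png',cv2.resize(im[250:330,170:270],None,fx=7,fy=7,interpolation=cv2.INTER_CUBIC))
"
```

```text
scene C 198 [[153.0, -65.0], [174.0, -81.0], [190.0, -59.0], [169.0, -44.0]] [47. 57. 61.]
scene D 179 [[172.0, -96.0], [195.0, -103.0], [206.0, -65.0], [184.0, -58.0]] [10. 27. 29.]
plane [-0.08 -0.1  64.24]
top C 74 [[154.0, -65.0], [176.0, -79.0], [189.0, -59.0], [167.0, -46.0]] [52. 57. 62.]
top D 65 [[169.0, -84.0], [190.0, -95.0], [204.0, -69.0], [183.0, -58.0]] [16. 27. 30.]
plane [ 0.16 -0.07 24.7 ]
```

View pics/s34.png

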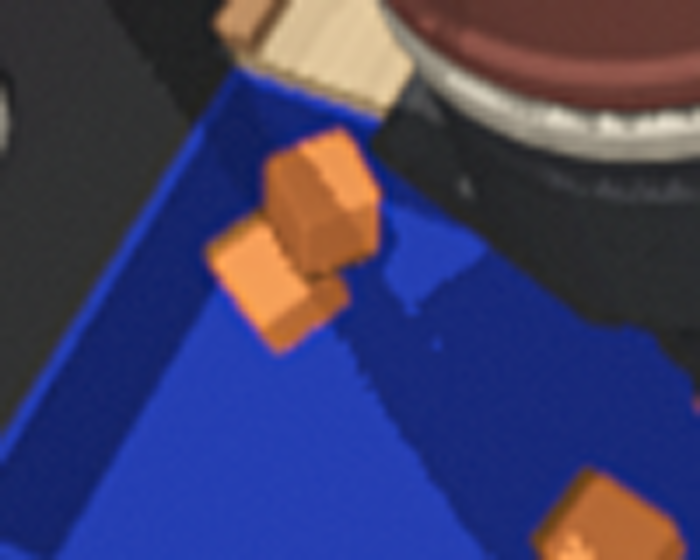

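```bash
python3 -c "
from h import *
print(to(192,-34,110))"
```

```text
[-161.7   94.3   48.6]
```

arm_command(increments=[{"xyz": [-32, 0, 10], "turn": 0, "jaw": 1}, {"xyz": [-64, 10, 20], "turn": 0, "jaw": 1}, {"xyz": [-96, 30, 30], "turn": 0, "jaw": 1}, {"xyz": [-128, 50, 40], "turn": 0, "jaw": 1}, {"xyz": [-160, 70, 48], "turn": 0, "jaw": 1}])

```text
time_s: 19.42
tcp_pos: [0.511, -0.1665, 0.1342]
eef_rot: [-0.702, 0.709, 0.041, -0.044]
contact_force: [0.5, -1.2, 0.9]
finger_gap: 0.0607
```

arm_command(increments=[{"xyz": [0, 10, 0], "turn": 0, "jaw": 1}, {"xyz": [0, 10, 0], "turn": 0, "jaw": 1}])

```text
time_s: 19.58
tcp_pos: [0.5071, -0.1649, 0.1213]
eef_rot: [-0.703, 0.708, 0.04, -0.046]
contact_force: [-0.2, -0.5, 0.7]
finger_gap: 0.0833
```

```bash
python3 -c "
from h import *
st(); print(to(192,-34,20))
o,M,p=pose();im,d=get_image('wrist'); cv2.imwrite('pics/w35.png',im)
m=camera_model('wrist'); T=np.array(m['mount'])
v,u=np.mgrid[0:400,0:640]; c=np.stack([(u-m['cx'])/m['fx']*d,(v-m['cy'])/m['fy']*d,d,np.ones_like(d)],-1)
t=(c@T.T)[...,:3]*1000
k=(np.abs(t[...,0])>38)&(np.abs(t[...,0])<62)&(t[...,2]>2)&(t[...,2]<14)&(t[...,1]<-30)
print(np.percentile(t[k][:,1],[50,90,98,100]).round(1)); 
for sg in(-1,1):
  kk=k&(t[...,0]*sg>0)&(t[...,1]>-75); print(sg,kk.sum(),np.percentile(t[kk][:,0],[1,50,99]).round(1))
"
```

```text
t 19.5833 sw [189.5 -37.2] z 121.3 tool x vs V deg -0.06 y axis [-0.008 -0.008 -1.   ] gap 0.0833 F [-0.2 -0.5  0.7] q [-0.45  0.07  1.83 -0.01  1.24 -0.57]
[  4.1 101.2  -1.8]
[-101.8  -70.5  -57.1  -48.8]
-1 955 [-54.9 -43.3 -41.1]
1 960 [41.4 43.8 55.3]
```

View pics/w35.png

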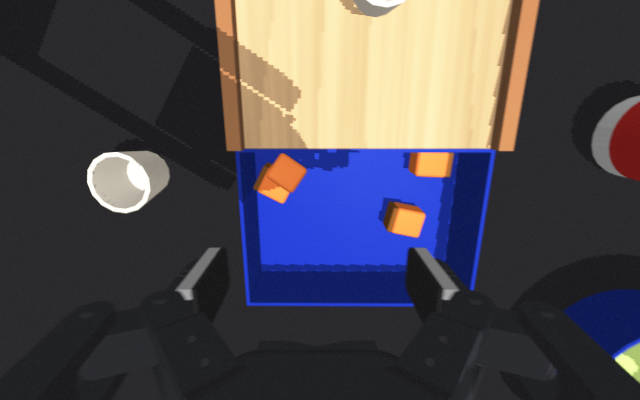

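```bash
python3 -c "
from h import *
im,d=get_image('wrist'); m=camera_model('wrist'); T=np.array(m['mount'])
v,u=np.mgrid[0:400,0:640]; c=np.stack([(u-m['cx'])/m['fx']*d,(v-m['cy'])/m['fy']*d,d,np.ones_like(d)],-1)
t=(c@T.T)[...,:3]*1000
g=(t[...,1]<-50)&(d>0)&(d<.16)
for a in range(40,110,8):
  k=g&(np.abs(t[...,0])>=a)&(np.abs(t[...,0])<a+8)
  if k.sum()>5: print(a,k.sum(),'ymax',t[k][:,1].max().round(1),'z',t[k][:,2].min().round(1),t[k][:,2].max().round(1))
"
```

```text
40 7083 ymax -50.0 z -13.2 16.4
48 4105 ymax -53.8 z -13.8 13.3
56 10744 ymax -60.0 z -14.0 12.6
64 7348 ymax -93.0 z -10.3 13.4
72 516 ymax -96.2 z -9.9 11.7
```

arm_command(increments=[{"xyz": [6, 30, -4], "turn": 0, "jaw": 1}, {"xyz": [6, 60, -4], "turn": 0, "jaw": 1}, {"xyz": [6, 90, -4], "turn": 0, "jaw": 1}, {"xyz": [6, 100, -4], "turn": 0, "jaw": 1}, {"xyz": [6, 100, -4], "turn": 0, "jaw": 1}])

```text
time_s: 20.1
tcp_pos: [0.5182, -0.171, 0.024]
eef_rot: [-0.702, 0.709, 0.041, -0.045]
contact_force: [-0.9, 0.8, -0.7]
finger_gap: 0.0856
```

```bash
python3 -c "
from h import *
st(); print(to(194,-31,-17))
im,d=get_image('wrist'); cv2.imwrite('pics/w36.png',im)"
```

```text
t 20.1 sw [196.9 -26.9] z 24.0 tool x vs V deg -0.03 y axis [-0.004 -0.01  -1.   ] gap 0.0856 F [-0.9  0.8 -0.7] q [-0.46  0.22  1.87 -0.01  1.05 -0.57]
[-3.9 41.   3.3]
```

View pics/w36.png

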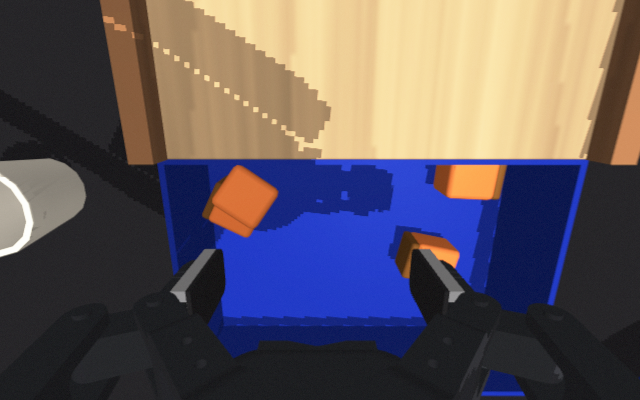

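arm_command(increments=[{"xyz": [-4, 10, 3], "turn": 0, "jaw": 1}, {"xyz": [-4, 20, 3], "turn": 0, "jaw": 1}, {"xyz": [-4, 24, 3], "turn": 0, "jaw": 1}])

```text
time_s: 20.4
tcp_pos: [0.5153, -0.1694, 0.0019]
eef_rot: [-0.702, 0.71, 0.043, -0.043]
contact_force: [-0.5, 0.4, -0.5]
finger_gap: 0.0853
```

```bash
python3 -c "
from h import *
st(); print(to(194,-31,-17))
im,d=get_image('wrist'); cv2.imwrite('pics/w37.png',im)"
```

```text
t 20.4 sw [195.  -29.6] z 1.9 tool x vs V deg -0.02 y axis [-0.    -0.011 -1.   ] gap 0.0853 F [-0.5  0.4 -0.5] q [-0.46  0.25  1.89 -0.01  1.   -0.57]
[-1.4 18.9  1.2]
```

View pics/w37.png

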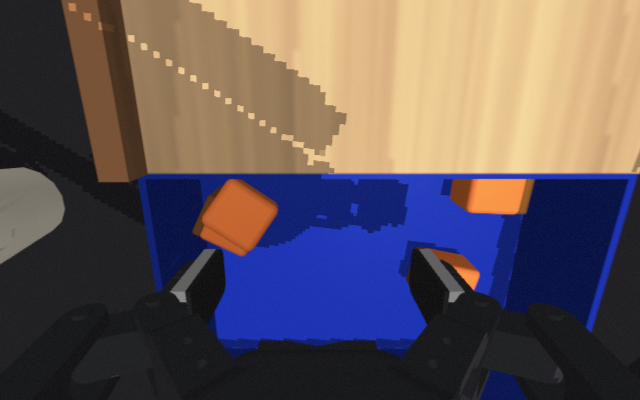

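arm_command(increments=[{"xyz": [-1, 6, -1], "turn": 0, "jaw": 1}, {"xyz": [-1, 12, -1], "turn": 0, "jaw": 1}, {"xyz": [-1, 16, -1], "turn": 0, "jaw": 1}])

```text
time_s: 20.7
tcp_pos: [0.5135, -0.1704, -0.0154]
eef_rot: [-0.702, 0.709, 0.042, -0.044]
contact_force: [-0.7, -0.4, 0.4]
finger_gap: 0.0852
```

```bash
python3 -c "
from h import *
st()
im,d=get_image('wrist'); cv2.imwrite('pics/w38.png',im)"
```

```text
t 20.7 sw [195.7 -31.5] z -15.4 tool x vs V deg -0.03 y axis [-0.002 -0.011 -1.   ] gap 0.0852 F [-0.7 -0.4  0.4] q [-0.46  0.27  1.89 -0.01  0.97 -0.57]
```

View pics/w38.png

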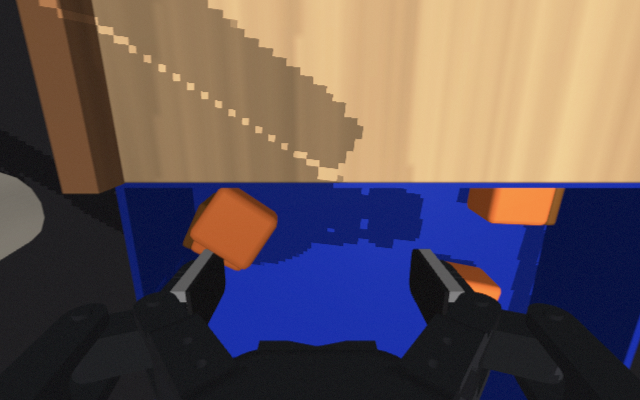

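arm_command(increments=[{"xyz": [6, 0, 3], "turn": 0, "jaw": 1}, {"xyz": [12, 0, 6], "turn": 0, "jaw": 1}, {"xyz": [18, 0, 9], "turn": 0, "jaw": 1}, {"xyz": [24, 0, 10], "turn": 0, "jaw": 1}, {"xyz": [30, 0, 10], "turn": 0, "jaw": 1}])

```text
time_s: 21.17
tcp_pos: [0.5422, -0.1584, -0.0159]
eef_rot: [-0.701, 0.711, 0.042, -0.045]
contact_force: [-2.6, -9.1, -0.2]
finger_gap: 0.085
```

```bash
python3 -c "
from h import *
st()
im,d=get_image('wrist'); cv2.imwrite('pics/w39.png',im)"
```

```text
t 21.1667 sw [187.3  -1.5] z -15.9 tool x vs V deg 0.06 y axis [-0.003 -0.014 -1.   ] gap 0.085 F [-2.6 -9.1 -0.2] q [-0.41  0.32  1.83 -0.02  0.99 -0.53]
```

View pics/w39.png

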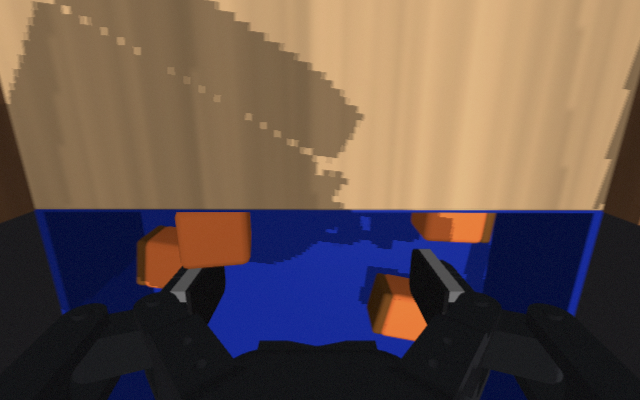

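arm_command(increments=[{"xyz": [0, 0, -8], "turn": 0, "jaw": 1}, {"xyz": [0, 0, -14], "turn": 0, "jaw": 1}, {"xyz": [0, 0, -14], "turn": 0, "jaw": 1}])

```text
time_s: 21.47
tcp_pos: [0.546, -0.1731, -0.015]
eef_rot: [-0.701, 0.711, 0.043, -0.044]
contact_force: [-0.3, -0.4, 0.0]
finger_gap: 0.0855
```

```bash
cat >> h.py <<'E'
def cd(cam='wrist'):
    im,d,w=tips()
    hsv=cv2.cvtColor(im,cv2.COLOR_BGR2HSV); mk=(cv2.inRange(hsv,(3,120,60),(22,255,255))>0)&(d>0)
    P=w[mk]; S=np.array([sw(x) for x in P]); k=(S[:,0]>152.5)&(S[:,0]<215)&(S[:,1]<0)&(S[:,1]>-98)&(P[:,2]>5)&(P[:,2]<68)
    S=S[k];Z=P[k,2]
    for nm,m in (('C',Z>40),('D',(Z<31)&(Z>22))):
        if m.sum()>10: r=cv2.minAreaRect(S[m].astype(np.float32)); print(nm,m.sum(),cv2.boxPoints(r).round(0).tolist(),np.percentile(Z[m],[2,50,98]).round())
    return im
E
python3 -c "
from h import *
st()
im=cd(); cv2.imwrite('pics/w40.png',im)
im,d=get_image('scene'); cv2.imwrite('pics/s40.png',cv2.resize(im[215:365,150:330],None,fx=4,fy=4,interpolation=cv2.INTER_CUBIC))"
```

```text
t 21.4667 sw [202.4   0.4] z -15.0 tool x vs V deg -0.01 y axis [-0.    -0.014 -1.   ] gap 0.0855 F [-0.3 -0.4  0. ] q [-0.44  0.34  1.81 -0.02  0.99 -0.55]
tip tool y [-111.2 -110.3 -109.6] world z [94.4 95.2 96.1]
C 11 [[195.0, -54.0], [196.0, -55.0], [197.0, -55.0], [196.0, -54.0]] [42. 45. 48.]
D 3398 [[158.0, -32.0], [183.0, -99.0], [215.0, -87.0], [190.0, -21.0]] [23. 26. 29.]
```

View pics/w40.png

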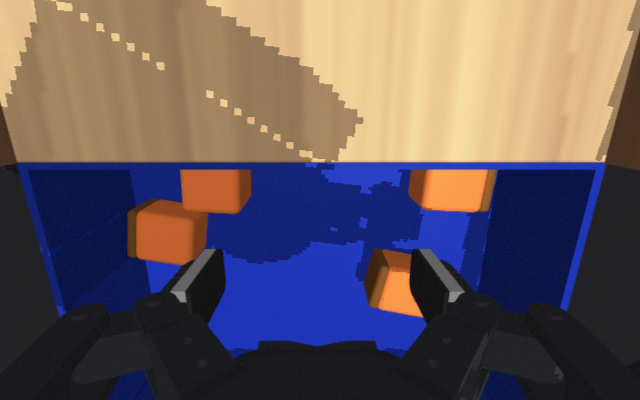

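View pics/s40.png

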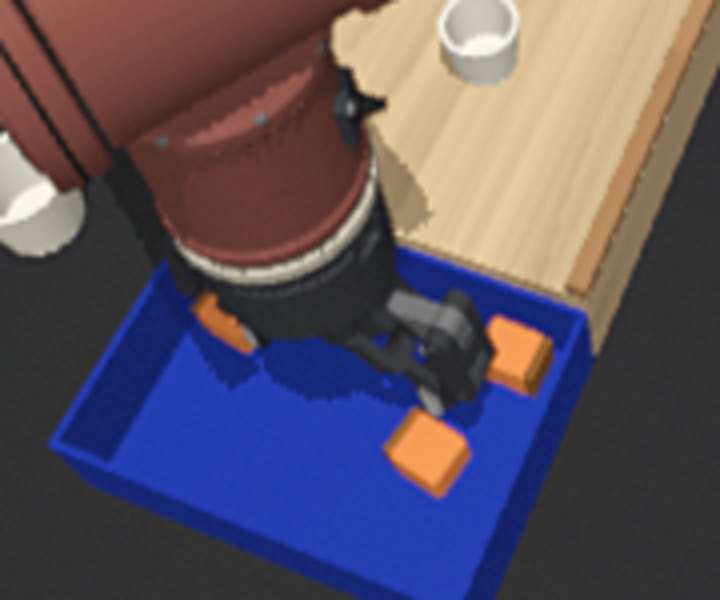

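All four chunks now lie flat on the tray floor (tops about 27 mm). Retract clear and do a final check.

arm_command(increments=[{"xyz": [0, -30, 0], "turn": 0, "jaw": 1}, {"xyz": [0, -65, 0], "turn": 0, "jaw": 1}, {"xyz": [0, -100, 0], "turn": 0, "jaw": 1}, {"xyz": [0, -135, 0], "turn": 0, "jaw": 1}, {"xyz": [0, -170, 0], "turn": 0, "jaw": 1}])

```text
time_s: 21.98
tcp_pos: [0.545, -0.1693, 0.156]
eef_rot: [-0.701, 0.71, 0.042, -0.044]
contact_force: [1.0, -0.7, -0.0]
finger_gap: 0.0857
```

arm_command(increments=[{"xyz": [-20, -20, -20], "turn": 0, "jaw": 1}, {"xyz": [-50, -40, -40], "turn": 0, "jaw": 1}, {"xyz": [-80, -50, -60], "turn": 0, "jaw": 1}, {"xyz": [-80, -50, -60], "turn": 0, "jaw": 1}, {"xyz": [-80, -50, -60], "turn": 0, "jaw": 1}])

```text
time_s: 22.4
tcp_pos: [0.4724, -0.239, 0.2082]
eef_rot: [-0.701, 0.71, 0.042, -0.042]
contact_force: [-0.1, 0.4, -0.4]
finger_gap: 0.0854
```

```bash
python3 -c "
from h import *
st()
for cam in('scene','top'):
  im,d=get_image(cam); cv2.imwrite(f'pics/{cam}41.png',im)
  for lab in('chunk1','spice_jar'):
   for r in regions_of(lab,cam):
    P=cloud(cam,r['pixels'],d)*1000
    q=np.array([sw(x) for x in P]); print(cam,lab,round(r['conf'],2),r['extent'],'s',np.percentile(q[:,0],[3,97]),'w',np.percentile(q[:,1],[3,97]),'z',np.percentile(P[:,2],[3,50,97]).round(0))"
```

```text
t 22.4 sw [258.8 -80.7] z 208.2 tool x vs V deg -0.18 y axis [-0.    -0.013 -1.   ] gap 0.0854 F [-0.1  0.4 -0.4] q [-0.61 -0.02  1.76 -0.01  1.4  -0.73]
scene chunk1 0.76 [268.7, 293.6, 20.7, 22.2] s [156.1  179.05] w [51.35 81.2 ] z [12. 29. 31.]
scene chunk1 0.6 [200.9, 281.4, 22.3, 20.8] s [182.101 207.896] w [-89.699 -58.6  ] z [ 9. 27. 29.]
scene chunk1 0.55 [221.4, 279.2, 15.5, 15.6] s [156.661 178.   ] w [-56.252 -32.287] z [ 8. 34. 37.]
scene chunk1 0.53 [245.8, 317.5, 24.7, 20.5] s [211.476 236.872] w [31.504 62.3  ] z [10. 27. 29.]
scene spice_jar 0.63 [284.0, 166.3, 18.7, 22.5] s [-92.013 -62.374] w [-21.013  12.4  ] z [ 71. 104. 112.]
top chunk1 0.66 [408.2, 191.8, 6.4, 8.7] s [165.315 176.   ] w [52.646 78.693] z [25. 29. 33.]
top chunk1 0.58 [414.3, 228.8, 4.4, 9.0] s [163.264 177.236] w [-57.104 -34.596] z [31. 35. 38.]
top spice_jar 0.66 [321.5, 220.0, 16.4, 16.7] s [-95.769 -63.277] w [-19.715  11.768] z [ 69. 109. 113.]
```

View pics/scene41.png

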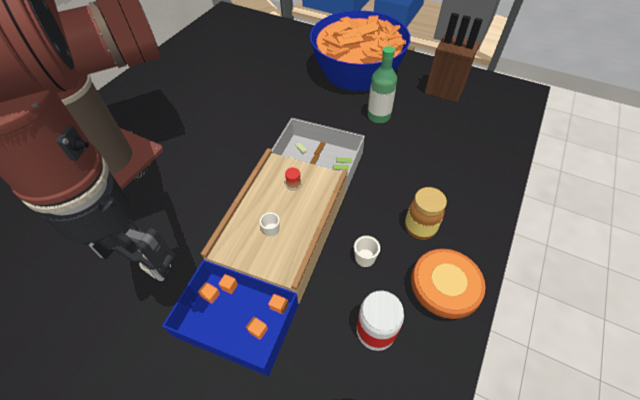

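View pics/top41.png

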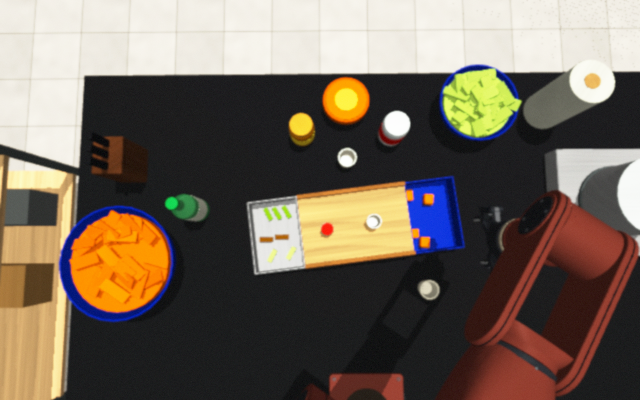

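The scene view shows all four chunks on the blue tray floor, at about (208,292), (228,283), (278,303) and (257,328). The jar (327,229) and ramekin (374,222) in the top view are where they started, and the arm is clear.

```bash
python3 -c "
from rig import *
print(sign_off())"
```

```text
the job is handed in; nothing more can be done
None
```

All four pumpkin chunks are in the blue tray, resting on its floor. I handed the job in at about 22.6 s of the 72 s allowed.

**How it went:** I pushed each chunk along its lane and off the end, taking the one nearer the blue tray first in each lane. My first pass went over a chunk without touching it. The fingertips turned out to sit about 40 mm higher than the stated TCP, so I lowered the tool and pushed again.

**The fourth chunk:** It first landed propped on the third, level with the tray's rim. I pushed the third chunk sideways, which did not free it, then pushed the fourth off with one open finger. The highest force I read was about 14.5 N, while the fingers were pressing inside the tray.

**Last checks:**
- **Chunks:** in the last images three chunk tops are at about 27–29 mm. The fourth is at about 35 mm, so it is probably standing on end. All four are inside the tray walls and below the 60 mm rim.
- **Jar and cup:** the spice jar measured in its starting place. I judged the ramekin by eye only, at the same spot in the top view.
- **Everything else:** it looks undisturbed, and the robot is touching nothing.
- **Disagreement:** the top-view network found only two of the four chunks. The scene view found all four, and all four are visible in the top picture.

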